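# Hang the measuring scoops nested on one hook

## Robot

A 6-joint arm with a two-finger parallel gripper is mounted at the origin on the work surface. World frame = base frame: x ahead of the robot, y to its left, z up, the work surface at z = 0. Lengths are in m, angles in rad, forces in N, time in s.
With the tool pointing down it reaches from about 0.35 to 0.975 m from the base axis. Payload 4.9 kg.
Tool frame: the origin (TCP) lies at the very end of the fingers, on their centre line; the grasp point (between the pads) lies 19 mm behind it (ctrl.pinch_z is the distance from the TCP to the grasp point, in m); z points along the fingers, y is the direction in which the jaws open and shut (so a half turn about z gives the same grasp; the last joint's range is limited). The gripper opens to 85 mm and grips with 20 to 120 N. Pads are 22 mm wide; open, the fingers measure 114 mm over their backs; the gripper's body (76 mm by 85 mm) begins 54 mm behind the grasp point. The pads swing forward as they close: fully open they stand 13 mm farther back than shut.
Start: joints at [-0.119, 0.053, 1.613, -0, 1.476, -0.119], TCP at [0.625, 0, 0.231] pointing down, gripper open.
Joint ranges: [-3.01, 3.01], [-1.01, 2.22], [0.06, 2.58], [-1.02, 4.17], [0.09, 2.62], [-3.14, 3.14]. Speed limits (rad/s): [2.57, 2.57, 3.14, 3.14, 3.14, 3.14].

## Interface

Orientations are given as a rotation vector (axis times angle).
In Python, from station import ctrl gives the robot as it stands.
- The arm moves only by the tool carry_out, never from a script. Its argument "series" is a list of rows, each a list of 7 numbers: the shift along the world's x, y, z each as a share of 0.025 m, from -1 to 1, then the turn, a rotation vector about the world's x, y, z each as a share of 0.1 rad, from -1 to 1, then the opening, from 0 (shut) to 1 (fully open). A call has 1 to 12 rows; each row shifts and turns the commanded pose from where the row before left it; what a row does not reach is not made up. A row lasts 1/10 s, in which the tool goes at most 50 mm and 8.59 degrees, less where a joint would pass 70% of its speed; a pose out of reach is approached as far as the arm can. A call with a number of a shift or a turn outside -1 to 1 is refused whole. A call with a gripper value outside its range is refused whole. The fingers move at their own pace and stop on an object; "grip_force" is the grip in N (left out, the last holds). Time passes only in rows, so rows that do not move let the fingers close. It gives the time, the measured TCP pose, the force and the opening at its end, in the units of the state.
- ctrl.get_obs(): the state, without advancing time (a new reading comes with each control period).
- ctrl.get_image(name): name is "scene" or "side" or "wrist"; returns a dict with "frame" (384x512x3 uint8, blue, green, red), "fx", "fy", "cx", "cy" (pixels), "R" (3x3) and "t" (3): a world point X has camera coordinates R X + t; the wrist camera has in their place "hand_eye" (4x4, takes a point from camera to tool coordinates, whose origin is the TCP and whose axes are the flange's). Camera axes: x right, y down, z forward; pixel columns grow to the right and rows downward; lengths in m; the calibration is good to about 2 mm. A picture is of the moment at which its call begins: read the wrist's pose just before it. There is no depth.
- ctrl.finish_job(): hands the job in, once; it reports no verdict.
Trained networks look in a picture, given as the dict that the camera call returned (one of the last four; its "shot" number tells which), for a name from the list of things; names that differ only in an ending like _2 or _b are one class to them, and where a whole thing is asked for, a point or a joint stands for the part that bears it (a point fixed in the world has none). Each returns a list of dicts, best first, with "p" (0 to 1); they miss things now and then, are a little off and sometimes report something else, mostly with a low value. They report only what shows in the picture. A call takes as long as a camera call. They do not tell look-alikes from the thing itself.
- ctrl.trace(picture, name): "mask" (384x512 bool, what is visible of it) and "rect" ([left, top, width, height] as shares, 0 to 1, of the picture: columns of its width, rows of its height, round what is visible of it).
- ctrl.mark_of(picture, name): "position" ([column, row] as shares, 0 to 1, of the picture: columns of its width, rows of its height: a listed point, or the origin of a listed thing).
The state is a dict: "t": time; "q": joint angles; "dq": joint speeds; "effort": joint torques, N m; "tool_pos": TCP position; "tool_rot": TCP orientation; "contact_force": force on the tool from outside, world axes, zero at the start; "wrist_torque": the same for the moment, N m; "opening": finger opening in m.
Only numpy, scipy, OpenCV 4.12 (cv2) and the standard library are available. Lean on these libraries where they do the work, as an engineer would, in place of code of your own. Each camera call takes 0.05 s, during which the arm holds its last target.

## Task

Put the three measuring scoops away: take them from the caddy and hang them by their handle loops on the hook, largest first, letting go of each before the next, so that the medium one ends up well inside the large one and the small one well inside the medium one, all hanging freely and still. Leave the bowl, the tub and the jar where they stand.

Things in the scene. Friction and masses are not known exactly. Their poses are not given: they have to be found in the camera images.
- large: large measuring scoop: red rectangular cup 104 wide (y) x 90 high (z) x 42 mm deep (x), walls 3 mm, steel rim, flat upright handle ending in a loop. Origin: middle of the mouth's lower edge; z up the handle; mouth faces -x, closed back at x = +42 mm. Starts upright in one of the caddy's compartments (which one varies), axes roughly as the caddy's. Under 0.16 kg.
- large_eye (a point): centre of its handle loop, 4 mm behind and 150 mm above the origin; axes as the scoop's. Loop of 9 mm round bar in the y-z plane, outside 42 mm wide; straight sides from 22 below to 10 mm above this point, arched top 28 mm above; opening 24 mm wide, 17 below to 19 mm above. Gripped across its sides from above, the hook passes between the fingers. Cup top is 60 mm below.
- large_mouth (a point): centre of the large scoop's mouth (in the plane of its rim), 45 mm above the origin and 105 mm below the loop's centre; axes as the scoop's. Hung on the same hook, all mouths have the same height, and each cup enters the next larger one level, along x, with 6 to 10 mm to spare all round.
- medium: medium measuring scoop: yellow rectangular cup 78 wide (y) x 66 high (z) x 38 mm deep (x), walls 3 mm, steel rim, flat upright handle ending in a loop. Origin: middle of the mouth's lower edge; z up the handle; mouth faces -x, closed back at x = +38 mm. Starts upright in one of the caddy's compartments (which one varies), axes roughly as the caddy's. Under 0.16 kg.
- medium_eye (a point): centre of its handle loop, 4 mm behind and 138 mm above the origin; axes as the scoop's. Loop of 9 mm round bar in the y-z plane, outside 50 mm wide; straight sides from 22 below to 10 mm above this point, arched top 28 mm above; opening 32 mm wide, 17 below to 19 mm above. Gripped across its sides from above, the hook passes between the fingers. Cup top is 72 mm below.
- medium_mouth (a point): centre of the medium scoop's mouth (in the plane of its rim), 33 mm above the origin and 105 mm below the loop's centre; axes as the scoop's. Hung on the same hook, all mouths have the same height, and each cup enters the next larger one level, along x, with 6 to 10 mm to spare all round.
- small: small measuring scoop: green rectangular cup 54 wide (y) x 44 high (z) x 34 mm deep (x), walls 3 mm, steel rim, flat upright handle ending in a loop. Origin: middle of the mouth's lower edge; z up the handle; mouth faces -x, closed back at x = +34 mm. Starts upright in one of the caddy's compartments (which one varies), axes roughly as the caddy's. Under 0.16 kg.
- small_eye (a point): centre of its handle loop, 4 mm behind and 127 mm above the origin; axes as the scoop's. Loop of 9 mm round bar in the y-z plane, outside 58 mm wide; straight sides from 22 below to 10 mm above this point, arched top 28 mm above; opening 40 mm wide, 17 below to 19 mm above. Gripped across its sides from above, the hook passes between the fingers. Cup top is 83 mm below.
- small_mouth (a point): centre of the small scoop's mouth (in the plane of its rim), 22 mm above the origin and 105 mm below the loop's centre; axes as the scoop's. Hung on the same hook, all mouths have the same height, and each cup enters the next larger one level, along x, with 6 to 10 mm to spare all round.
- hook: fixed steel hook stand. Origin on the table under the arm; +x from tip to post, the tip roughly to the robot. Arm: level 8 mm round bar, centre line 235 mm up, from x = -40 mm to the 16 mm post at x = +95 mm (261 mm tall; round foot 120 mm wide, 14 mm high). A hanging scoop's loop centre rests about 15 mm below the arm's centre line and its lower end leans a few degrees to -x; swinging dies out in 2-4 s.
- hook_tip (a point): upturned rounded end of the hook's arm: its centre at x = -50 mm, 243 mm above the table (top at 247 mm, end at x = -54 mm); axes as the hook stand's.
- caddy: fixed white open-topped draining caddy, 240 mm (x) by 128 mm (y), 50 mm high, walls 4 mm, inner floor 6 mm up; two cross walls make three compartments in a row along x, 78 mm apart. Origin: centre of its underside. It stands on the robot's left and the hook on the right, or the other way round.
- bowl: bystander: red bowl, 116 mm across, 52 mm high; origin at the centre of its underside. Leave alone.
- tub: bystander: white tub with yellow lid, 92 x 122 mm, 70 mm high; origin at the centre of its underside. Leave alone.
- jar: bystander: glass jar with steel cap, 72 mm across, 110 mm high; origin at the centre of its underside. Leave alone.
Things that resemble listed ones, but are neither listed nor needed, are in the scene too. What is shaped like the large but green is not meant.

How it is judged:
On the way, in this order (a step that is already met when the one before it is completed fails the run):
1. the large scoop hangs on the hook, let go, with neither of the others on the hook (x of large_eye in the frame of hook between -0.042 and 0.06 m and y of large_eye in the frame of hook between -0.016 and 0.016 m and z of large_eye in the frame of hook between 0.203 and 0.233 m and contact force between large and hook above 0.05 N and contact force between large and the fingers below 0.05 N and linear speed of large below 0.12 m/s and angle between large's own z axis and vertical below 0.4 rad and not (x of medium_eye in the frame of hook between -0.042 and 0.06 m and y of medium_eye in the frame of hook between -0.016 and 0.016 m and z of medium_eye in the frame of hook between 0.203 and 0.233 m) and not (x of small_eye in the frame of hook between -0.042 and 0.06 m and y of small_eye in the frame of hook between -0.016 and 0.016 m and z of small_eye in the frame of hook between 0.203 and 0.233 m)), for 0.2 s.
2. the medium scoop hangs on the hook, let go, with the small one not yet on the hook (x of large_eye in the frame of hook between -0.042 and 0.06 m and y of large_eye in the frame of hook between -0.016 and 0.016 m and z of large_eye in the frame of hook between 0.203 and 0.233 m and contact force between each of large, medium and hook above 0.05 N and contact force between each of large, medium and the fingers below 0.05 N and linear speed of each of large, medium below 0.12 m/s and angle between each of large, medium's own z axis and vertical below 0.4 rad and x of medium_eye in the frame of hook between -0.042 and 0.06 m and y of medium_eye in the frame of hook between -0.016 and 0.016 m and z of medium_eye in the frame of hook between 0.203 and 0.233 m and not (x of small_eye in the frame of hook between -0.042 and 0.06 m and y of small_eye in the frame of hook between -0.016 and 0.016 m and z of small_eye in the frame of hook between 0.203 and 0.233 m)), for 0.2 s.
3. the small scoop hangs on the hook, let go (x of small_eye in the frame of hook between -0.042 and 0.06 m and y of small_eye in the frame of hook between -0.016 and 0.016 m and z of small_eye in the frame of hook between 0.203 and 0.233 m and contact force between small and hook above 0.05 N and contact force between small and the fingers below 0.05 N and linear speed of small below 0.12 m/s and angle between small's own z axis and vertical below 0.4 rad), for 0.2 s.
At the end, for the whole second after the job is handed in: All three scoops hang by their loops on the hook's arm, released, still (under 0.08 m/s), within 0.4 rad of upright; each smaller one's mouth stands less than 24 mm out of the next larger one's and within 20 mm of its centre sideways and in height (all of step 3 and x of large_eye in the frame of hook between -0.042 and 0.06 m and y of large_eye in the frame of hook between -0.016 and 0.016 m and z of large_eye in the frame of hook between 0.203 and 0.233 m and contact force between each of large, medium and hook above 0.05 N and contact force between each of large, medium and the fingers below 0.05 N and linear speed of each of large, medium below 0.12 m/s and angle between each of large, medium's own z axis and vertical below 0.4 rad and x of medium_eye in the frame of hook between -0.042 and 0.06 m and y of medium_eye in the frame of hook between -0.016 and 0.016 m and z of medium_eye in the frame of hook between 0.203 and 0.233 m and x of medium_mouth in the frame of large_mouth between -0.024 and 0.01 m and y of medium_mouth in the frame of large_mouth between -0.02 and 0.02 m and z of medium_mouth in the frame of large_mouth between -0.02 and 0.02 m and x of small_mouth in the frame of medium_mouth between -0.024 and 0.01 m and y of small_mouth in the frame of medium_mouth between -0.02 and 0.02 m and z of small_mouth in the frame of medium_mouth between -0.02 and 0.02 m and linear speed of each of large, medium, small below 0.08 m/s); the robot touches nothing.
It fails at once if the bowl is moved by more than 30 mm (distance of bowl from where it was at the start of the episode above 0.03 m).
It fails at once if the tub is moved by more than 30 mm (distance of tub from where it was at the start of the episode above 0.03 m).
It fails at once if the jar is moved by more than 30 mm (distance of jar from where it was at the start of the episode above 0.03 m).
It also fails if it takes over 72 s, if anything falls off the work surface, if the arm or the gripper's body presses on something with over 40 N, if the wrist force passes 120 N, or if a joint passes its speed limit or range.

## Working session

There is one attempt and no reset: what is moved stays moved. The work goes in short steps, Python scripts to look and compute and a tool call to move; the robot and the scene stay as the last step left them, time stands still between calls to the robot, and variables do not carry over. Pictures are saved under pics/ and viewed, and the job is handed in when it is done.

Besides the shell and the picture viewer there is one more tool, called after "Call:" as a command line: name --pt "numbers of a row" for each row, then --argument value for the rest. carry_out: Moves the arm, as the interface text tells. Shift numbers are shares of 0.025 m and turn numbers shares of 0.1 rad, none past 1 either way. Its arguments: {"type":"object","properties":{"series":{"type":"array"},"grip_force":{"type":"number"}},"required":["series"]}

```bash
ls; mkdir -p pics; python3 - <<'E'
from station import ctrl
import cv2
print(ctrl.get_obs())
for n in ["scene","side","wrist"]:
    p=ctrl.get_image(n); cv2.imwrite(f"pics/a_{n}.png",p["frame"])
    print(n,{k:v for k,v in p.items() if k!="frame"})
E
```

```text
pics
{'t': 0.0, 'q': array([-1.19003396e-01,  5.33358391e-02,  1.61428672e+00, -1.62859613e-05,
        1.47600515e+00, -1.19015193e-01]), 'dq': array([-3.40871603e-04, -6.27096269e-04, -7.84819706e-04, -3.39621653e-04,
        2.86411325e-05,  5.25553528e-04]), 'effort': array([ 2.70554956e-04, -3.93670499e+01, -3.70175600e+01, -1.62778279e-04,
        6.93513779e-03, -6.06393527e-06]), 'tool_pos': array([6.24378284e-01, 6.80671722e-05, 2.30080403e-01]), 'tool_rot': array([-2.22030214e+00, -2.22033180e+00,  1.99502165e-03]), 'contact_force': array([ 0.22326791,  0.54285284, -1.49213834]), 'wrist_torque': array([-0.02911275, -0.02618233, -0.00339561]), 'opening': 0.08560724854336814}
scene {'fx': 411.860384508302, 'fy': 411.860384508302, 'cx': 252.5478435533957, 'cy': 191.8107091096611, 'R': array([[-0.1509294 ,  0.98837047,  0.01855052],
       [ 0.75530394,  0.12740483, -0.64287166],
       [-0.63775879, -0.08301696, -0.76574924]]), 't': array([ 0.06598956, -0.32727989,  1.73091109]), 'shot': 1}
side {'fx': 453.010118741335, 'fy': 453.010118741335, 'cx': 258.51373100289845, 'cy': 185.8854380440595, 'R': array([[-0.88574583, -0.46400126,  0.01253648],
       [-0.3282505 ,  0.60705419, -0.72369664],
       [ 0.32818582, -0.64512638, -0.69000436]]), 't': array([0.52049259, 0.3046036 , 1.3160026 ]), 'shot': 2}
wrist {'fx': 300.6728347057335, 'fy': 300.6728347057335, 'cx': 253.37844083903798, 'cy': 191.37984441005042, 'hand_eye': array([[ 2.06030238e-04, -9.61719872e-01, -2.74034389e-01,
         6.97120919e-02],
       [ 9.99999711e-01, -2.23238816e-06,  7.59675131e-04,
        -7.39624580e-04],
       [-7.31206421e-04, -2.74034466e-01,  9.61719594e-01,
        -1.43815599e-01],
       [ 0.00000000e+00,  0.00000000e+00,  0.00000000e+00,
         1.00000000e+00]]), 'shot': 3}
```

View pics/a_scene.png

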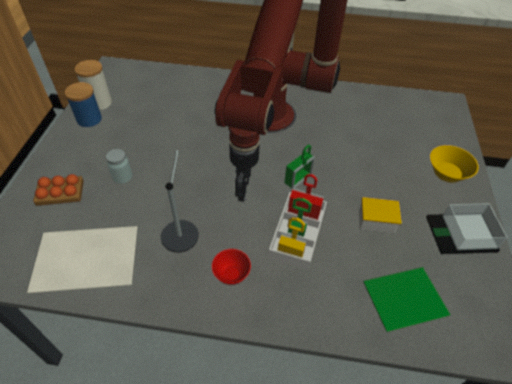

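View pics/a_side.png

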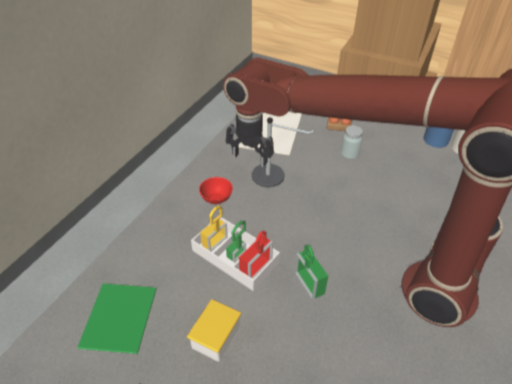

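View pics/a_wrist.png

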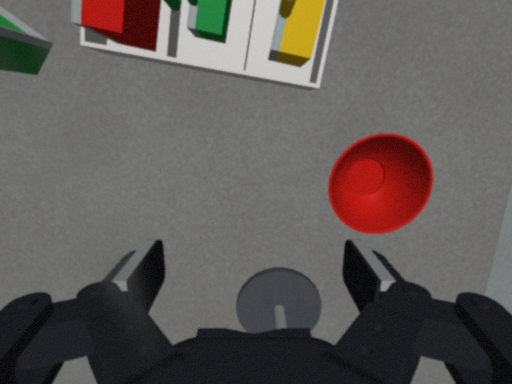

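```bash
cat > h.py <<'E'
import numpy as np, cv2
from scipy.optimize import least_squares
from scipy.spatial.transform import Rotation as Ro
from station import ctrl
def grab(n):
    o=ctrl.get_obs(); p=ctrl.get_image(n)
    if n=="wrist":
        Tt=np.eye(4);Tt[:3,:3]=Ro.from_rotvec(o["tool_rot"]).as_matrix();Tt[:3,3]=o["tool_pos"]
        M=np.linalg.inv(Tt@p["hand_eye"]);R,t=M[:3,:3],M[:3,3]
    else: R,t=p["R"],p["t"]
    p["Rw"],p["tw"]=np.array(R),np.array(t)
    return p
def proj(p,X):
    c=p["Rw"]@np.array(X,float)+p["tw"]
    return np.array([p["fx"]*c[0]/c[2]+p["cx"],p["fy"]*c[1]/c[2]+p["cy"]])
def mark(p,name,k=0):
    r=ctrl.mark_of(p,name)
    return [(round(d["p"],2),np.round(np.array(d["position"])*[512,384],1)) for d in r]
def tri(obs):
    A=[];b=[]
    def f(X): return np.concatenate([proj(p,X)-u for p,u in obs])
    s=least_squares(f,[0.7,0,0.1]); return s.x,np.abs(s.fun).max()
def onplane(p,u,z):
    d=p["Rw"].T@np.array([(u[0]-p["cx"])/p["fx"],(u[1]-p["cy"])/p["fy"],1]); c=-p["Rw"].T@p["tw"]
    return c+d*(z-c[2])/d[2]
E
python3 - <<'E'
from h import *
S=grab("scene");D=grab("side")
for n in ["hook","hook_tip","caddy","large","large_eye","large_mouth","medium","medium_eye","medium_mouth","small","small_eye","small_mouth","bowl","tub","jar"]:
    a=mark(S,n);b=mark(D,n)
    print(n,[(x,u.tolist()) for x,u in a[:3]],[(x,u.tolist()) for x,u in b[:3]])
    for x,u in a[:2]:
        for y,v in b[:2]:
            X,r=tri([(S,u),(D,v)])
            if r<6: print("    ",np.round(X,4),round(r,1))
import cv2
for n,p in(("scene",S),("side",D)):
    f=p["frame"]
    c=f[130:270,150:340] if n=="scene" else f[100:300,180:340]
    cv2.imwrite(f"pics/b_{n}.png",cv2.resize(c,None,fx=4 if n=="scene" else 3,fy=4 if n=="scene" else 3,interpolation=cv2.INTER_CUBIC))
E
```

```text
hook [(0.78, [183.0, 215.0]), (0.31, [294.4, 247.4])] [(0.93, [292.9, 182.9])]
     [ 0.5645 -0.2207 -0.0083] 0.7
hook_tip [(0.73, [177.0, 150.7]), (0.21, [297.2, 225.3])] [(0.58, [311.1, 126.9])]
     [ 0.5209 -0.2215  0.2548] 1.3
caddy [(0.78, [298.5, 231.5]), (0.58, [231.1, 276.2])] [(0.69, [234.5, 257.1]), (0.32, [260.7, 267.1])]
     [0.5789 0.1742 0.0028] 0.2
     [ 0.5184  0.1553 -0.0538] 5.8
     [ 0.5982 -0.0521 -0.3318] 0.5
large [(0.87, [304.6, 210.2]), (0.73, [295.4, 232.9]), (0.68, [179.1, 213.4])] [(0.82, [260.8, 271.5]), (0.79, [300.7, 286.3]), (0.5, [350.0, 152.7])]
     [0.4844 0.1853 0.0016] 0.5
     [ 0.5152  0.1508 -0.0757] 4.4
large_eye [(0.75, [303.1, 155.2]), (0.62, [231.7, 275.4])] [(0.97, [262.4, 239.3]), (0.56, [311.3, 255.1])]
     [0.3476 0.1546 0.1283] 1.0
large_mouth [(0.63, [300.3, 174.9]), (0.62, [307.3, 200.0]), (0.62, [374.0, 225.9])] [(0.91, [301.5, 278.2]), (0.59, [234.2, 226.9]), (0.58, [260.3, 259.7])]
     [0.3586 0.1636 0.031 ] 1.3
     [0.57   0.1837 0.1577] 0.3
medium [(0.74, [288.4, 248.4])] [(0.93, [218.0, 246.2])]
     [ 0.6473  0.1518 -0.
[... 290 characters left out ...]
, 254.5]), (0.23, [214.9, 244.0])]
     [ 0.5723  0.1686 -0.006 ] 1.8
     [0.5817 0.1702 0.0047] 1.2
     [0.5613 0.1704 0.012 ] 0.9
     [0.5707 0.1719 0.0223] 1.5
small_eye [(0.63, [300.9, 204.1])] [(0.6, [237.2, 231.8])]
     [0.5663 0.1698 0.1268] 1.1
small_mouth [(0.81, [297.8, 223.0]), (0.71, [294.1, 242.9])] [(0.87, [235.9, 254.3])]
     [0.5683 0.1732 0.0274] 1.8
     [ 0.5968  0.155  -0.0265] 2.8
bowl [(0.85, [230.5, 275.8]), (0.55, [179.8, 210.9])] [(0.81, [217.7, 198.9])]
     [ 0.7637 -0.0203 -0.0092] 1.1
tub [(0.89, [376.1, 222.9])] [(0.69, [215.1, 337.8])]
     [ 0.4949  0.4276 -0.004 ] 0.3
jar [(0.8, [116.6, 177.8])] [(0.62, [351.5, 151.0])]
     [ 0.4377 -0.5029 -0.0118] 0.6
```

View pics/b_scene.png

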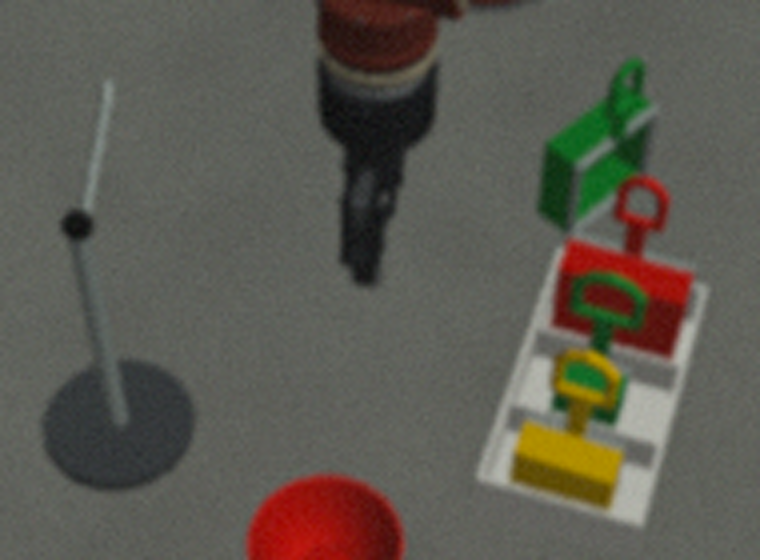

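View pics/b_side.png

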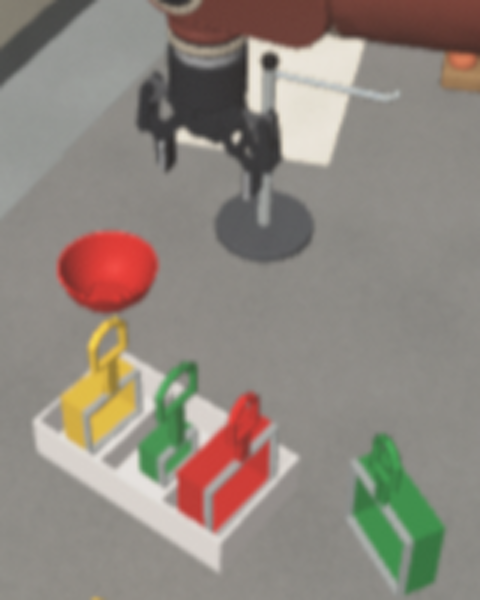

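```bash
cat >> h.py <<'E'
def fitpose(obs,x0,free_z=False):
    # obs: list (p,u,local pt,weight) ; pose x,y,yaw
    def f(q):
        r=[]
        for p,u,l,w in obs:
            c,s=np.cos(q[2]),np.sin(q[2])
            X=[q[0]+c*l[0]-s*l[1],q[1]+s*l[0]+c*l[1],l[2]+(q[3] if free_z else 0)]
            r+=list(w*(proj(p,X)-u))
        return r
    s=least_squares(f,list(x0)+([0.] if free_z else []),loss="soft_l1"); return s.x,np.round(np.array(f(s.x)).reshape(-1,2),1)
E
python3 - <<'E'
from h import *
S=grab("scene");D=grab("side");W=grab("wrist")
H=dict(tip=(-.05,0,.243),top=(.095,0,.261),foot=(.095,0,.014),o=(0,0,0))
obs=[(S,(177,150.5),H["tip"],1),(S,(169.3,186),H["top"],1),(S,(179.5,236.2),H["foot"],1),
(D,(312.3,131.7),H["tip"],1),(D,(270,120.5),H["top"],1),(D,(268,175.5),H["foot"],1)]
q,r=fitpose(obs,(0.56,-.22,0)); print(q,r.tolist())
for n in ["large","medium","small"]:
    L=dict(large=(.150,.045),medium=(.138,.033),small=(.127,.022))[n]
    obs=[]
    for p in (S,D):
      for nm,l in ((n,(0,0,0.006)),(n+"_eye",(.004,0,L[0]+.006)),(n+"_mouth",(0,0,L[1]+.006))):
        for x,u in mark(p,nm): obs.append((p,u,l,1)); break
    q,r=fitpose(obs,(0.56,.17,0)); print(n,q,r.tolist())
# wrist overview
cv2.imwrite("pics/c_w.png",W["frame"])
for n in ["hook_tip","hook","caddy","small","medium","large"]: print(n,mark(W,n)[:2])
E
```

```text
[ 0.56293434 -0.21528277  0.14436158] [[-0.1, -0.0], [0.2, -3.2], [0.5, -2.4], [-0.4, -0.1], [-0.7, -2.6], [-0.6, -1.6]]
large [0.36566667 0.18177698 2.84169638] [[1.5, 1.3], [-1.3, -30.9], [-3.4, -25.5], [34.7, 16.3], [-4.2, 0.4], [-4.8, -1.0]]
medium [0.64644026 0.15497181 1.29820364] [[-0.6, -1.6], [0.3, 0.7], [0.9, -1.7], [-92.6, 107.1]]
small [ 0.56691594  0.1672799  -0.23285595] [[0.5, 2.8], [1.3, -0.8], [-2.1, -0.6], [-1.7, 0.3], [0.1, -2.0], [1.3, 0.1]]
hook_tip [(0.33, array([359., 176.]))]
hook []
caddy []
small [(0.82, array([196.7,  11.1]))]
medium [(0.94, array([274.2,  23.4]))]
large [(0.91, array([10. , 13.2]))]
```

Call:
carry_out --pt "-0.36 0.4 0.6 0 0 1 1" --pt "-0.36 0.4 0.6 0 0 1 1" --pt "-0.36 0.4 0.6 0 0 1 1" --pt "-0.36 0.4 0.6 0 0 1 1" --pt "-0.36 0.4 0.6 0 0 1 1" --pt "-0.36 0.4 0.6 0 0 1 1" --pt "-0.36 0.5 0.6 0 0 1 1" --pt "-0.36 0.5 0.6 0 0 1 1" --pt "-0.36 0.5 0.6 0 0 1 1" --pt "-0.36 0.5 0 0 0 1 1" --pt "-0.36 0.5 0 0 0 1 1" --pt "-0.36 0.5 0 0 0 1 1"

```text
t: 4.3
tool_pos: [0.5166, 0.1355, 0.3666]
tool_rot: [0.573, 3.088, 0.0]
contact_force: [0.2, -0.4, -0.2]
opening: 0.0856
```

Call:
carry_out --pt "-0.36 0.5 0 0 0 1 1" --pt "-0.36 0.5 0 0 0 0.7 1" --pt "0 0 0 0 0 0 1" --pt "0 0 0 0 0 0 1"

```text
t: 4.7
tool_pos: [0.4991, 0.1599, 0.3664]
tool_rot: [0.316, 3.125, -0.0]
contact_force: [-0.3, 0.2, 0.1]
opening: 0.0857
```

```bash
python3 - <<'E'
from h import *
W=grab("wrist");S=grab("scene");o=ctrl.get_obs(); print(o["t"],o["tool_pos"],o["tool_rot"],o["q"])
cv2.imwrite("pics/d_w.png",W["frame"]);cv2.imwrite("pics/d_s.png",S["frame"])
for n in ["hook_tip","caddy","small","medium","large","small_eye","medium_eye","large_eye"]: print(n,mark(W,n)[:2])
E
```

```text
4.8 [0.49932218 0.15949491 0.3662794 ] [ 3.17370225e-01  3.12536524e+00 -4.18650455e-04] [ 1.67307484e-01 -2.32948276e-01  1.65960926e+00 -3.01165414e-04
  1.71485314e+00 -1.20113267e+00]
hook_tip []
caddy [(0.96, array([268.9, 193.5]))]
small [(0.92, array([267.1, 187.3]))]
medium [(0.56, array([267.4, 231.1]))]
large [(0.92, array([269.9, 136.5])), (0.9, array([241.5,  58.6]))]
small_eye [(0.9, array([269.8, 210. ]))]
medium_eye [(0.71, array([270.1, 270.4]))]
large_eye [(0.65, array([274.7, 151.2])), (0.63, array([231.4,  37.1]))]
```

View pics/d_w.png

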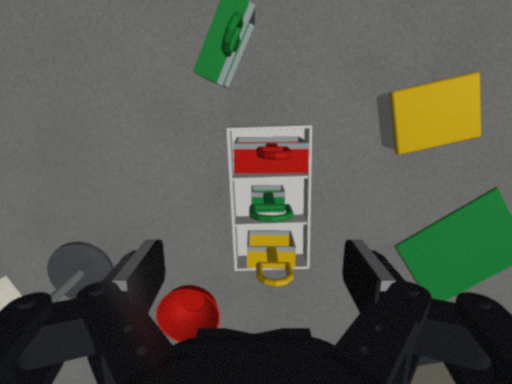

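```bash
python3 - <<'E'
from h import *
W=grab("wrist");S=grab("scene");D=grab("side")
z=.05
obs=[(W,u,l,1) for u,l in zip([(227,128.5),(312,125.5),(309.5,268),(235,271)],[(-.12,-.064,z),(-.12,.064,z),(.12,.064,z),(.12,-.064,z)])]
q,r=fitpose(obs,(.57,.17,0)); print("caddy",q,r.tolist())
for n in ["large","medium","small"]:
    L=dict(large=(.150,.045),medium=(.138,.033),small=(.127,.022))[n]
    obs=[]
    for p in (W,S,D):
      for nm,l in ((n,(0,0,0.006)),(n+"_eye",(.004,0,L[0]+.006)),(n+"_mouth",(0,0,L[1]+.006))):
        for x,u in mark(p,nm):
            if np.linalg.norm(u-proj(p,[{"large":.485,"medium":.645,"small":.57}[n]+l[0],{"large":.18,"medium":.155,"small":.17}[n],l[2]]))<14: obs.append((p,u,l,1)); break
    q,r=fitpose(obs,(0.56,.17,-.15)); print(n,len(obs),q,r.tolist())
    e=[(p,u) for p,u,l,w in obs if abs(l[2]-L[0]-.006)<1e-6]
    if len(e)>1: print("   eye",tri(e))
f=W["frame"][110:300,200:340]; cv2.imwrite("pics/e_w.png",cv2.resize(f,None,fx=3,fy=3,interpolation=cv2.INTER_CUBIC))
f=S["frame"][150:300,130:340]; cv2.imwrite("pics/e_s.png",cv2.resize(f,None,fx=3.8,fy=3.8,interpolation=cv2.INTER_CUBIC))
E
```

```text
caddy [ 0.58358032  0.17133207 -0.16571001] [[-0.2, 0.0], [0.1, -0.0], [0.1, 0.3], [0.1, -0.4]]
large 8 [ 0.48476034  0.18839469 -0.25287119] [[-0.9, 0.1], [0.5, -0.6], [1.7, -2.3], [-3.3, -2.6], [-0.9, 0.1], [-2.0, -0.7], [-0.7, -0.8], [-1.6, 1.2]]
   eye (array([0.48996144, 0.18798164, 0.15050168]), np.float64(3.3746547393089372))
medium 8 [ 0.6470386   0.16237046 -1.13239966] [[1.8, 0.2], [-2.7, -2.4], [0.6, 0.4], [-0.7, -1.6], [0.1, 0.8], [-0.5, 0.3], [0.6, -0.7], [-1.1, -2.3]]
   eye (array([0.65096577, 0.15725679, 0.13908194]), np.float64(1.4561285893801141))
small 9 [ 0.5640887   0.17052606 -0.45746011] [[-0.2, -1.0], [0.5, -0.2], [-0.4, 1.9], [3.0, 4.0], [-0.1, 0.3], [-3.0, 0.2], [-0.7, 1.3], [0.9, -0.9], [1.4, 0.8]]
   eye (array([0.56813019, 0.16868162, 0.13187279]), np.float64(0.7769209733924072))
```

View pics/e_w.png

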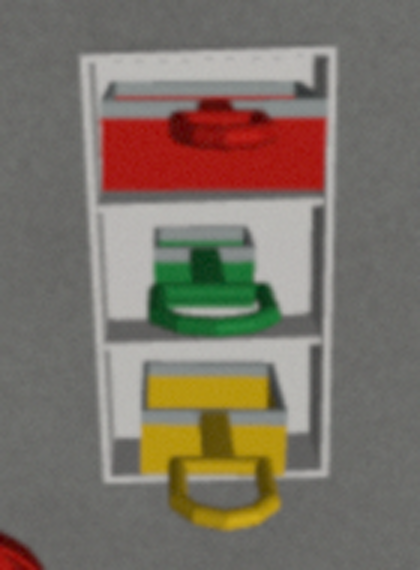

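View pics/e_s.png

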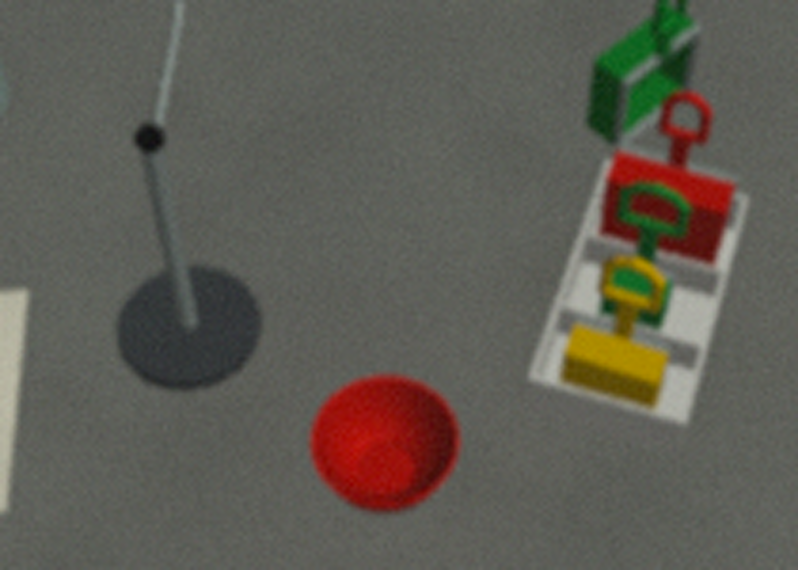

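```bash
python3 - <<'E'
from h import *
W=grab("wrist");S=grab("scene")
for n,z,uw in (("large",.156,(272.7,152.5)),("small",.133,(271.5,212)),("medium",.144,(274.5,274))):
    print(n,"W",np.round(onplane(W,uw,z),4),[np.round(onplane(W,u,z),4) for p,u in mark(W,n+"_eye")[:1]])
for n,z,uc in (("large",.156,(686,118)),("small",.133,(653,210)),("medium",.144,(634,289))):
    print(n,"S",np.round(onplane(S,np.array(uc)/3.8+[130,150],z),4))
print(ctrl.get_obs()["tool_pos"])
E
```

```text
large W [0.4869 0.1858 0.156 ] [array([0.3521, 0.1645, 0.156 ])]
small W [0.5683 0.1705 0.133 ] [array([0.5631, 0.1668, 0.133 ])]
medium W [0.6539 0.1582 0.144 ] [array([0.6484, 0.1561, 0.144 ])]
large S [0.49   0.1879 0.156 ]
small S [0.572  0.1695 0.133 ]
medium S [0.6595 0.1604 0.144 ]
[0.49897735 0.16000787 0.3663247 ]
```

Call:
carry_out --pt "-0.09 0.22 -0.93 0 0 0 1" --pt "-0.09 0.22 -0.93 0 0 0 1" --pt "-0.09 0.22 -0.93 0 0 0 1" --pt "-0.09 0.22 -0.93 0 0 0 1" --pt "-0.09 0.22 -0.93 0 0 0 1" --pt "0 0 -0.93 0 0 0 1" --pt "0 0 -0.93 0 0 0 1" --pt "0 0 -0.93 0 0 0 1" --pt "0 0 -0.9 0 0 0 1" --pt "0 0 -0.9 0 0 0 1" --pt "0 0 0 0 0 0 1" --pt "0 0 0 0 0 0 1"

```text
t: 8.15
tool_pos: [0.4877, 0.1875, 0.1354]
tool_rot: [-0.315, -3.125, 0.0]
contact_force: [-1.0, 0.1, 1.1]
opening: 0.0854
```

```bash
python3 - <<'E'
from h import *
W=grab("wrist");S=grab("side");o=ctrl.get_obs(); print(o["t"],o["tool_pos"],o["contact_force"])
cv2.imwrite("pics/f_w.png",W["frame"])
f=S["frame"][180:330,180:340]; cv2.imwrite("pics/f_s.png",cv2.resize(f,None,fx=3.5,fy=3.5,interpolation=cv2.INTER_CUBIC))
E
```

```text
8.25 [0.48877838 0.1877536  0.13707033] [ 0.29441516 -0.90414888  0.36904247]
```

View pics/f_w.png

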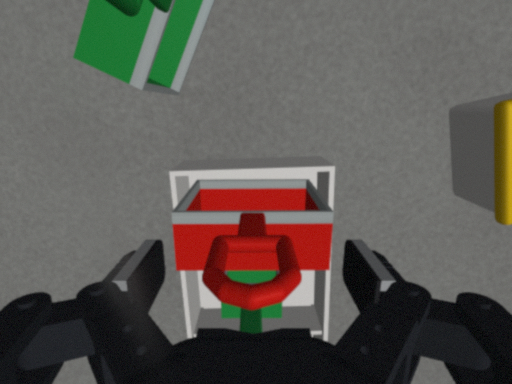

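View pics/f_s.png

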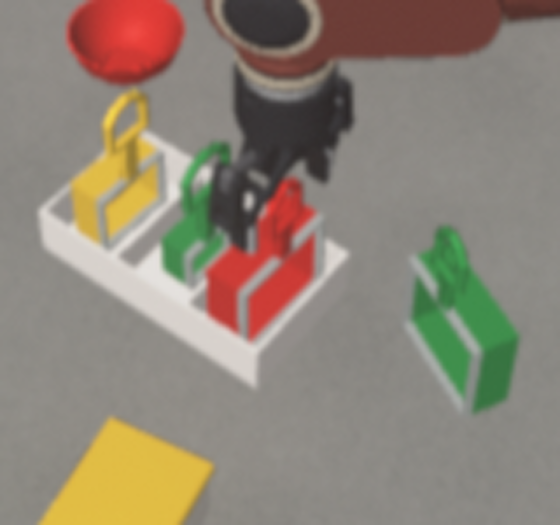

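```bash
python3 - <<'E'
from h import *
W=grab("wrist");o=ctrl.get_obs(); t=o["tool_pos"]
yaw=-.203;c,s=np.cos(yaw),np.sin(yaw)
for ex in (.478,.488,.498):
  print(ex,[np.round(proj(W,[ex,.187+(ex-.488)*s,.156+dz])).tolist() for dz in(-.02,.0,.0235,.028)])
print(mark(W,"large_eye")[:2],mark(W,"large")[:2])
E
```

```text
0.478 [[251.0, 225.0], [251.0, 242.0], [250.0, 269.0], [250.0, 275.0]]
0.488 [[251.0, 243.0], [251.0, 262.0], [250.0, 292.0], [250.0, 299.0]]
0.498 [[251.0, 260.0], [251.0, 281.0], [251.0, 315.0], [251.0, 322.0]]
[(0.89, array([250.7, 261.3]))] [(0.85, array([201.8,  34.7])), (0.7, array([253. , 177.5]))]
```

Call:
carry_out --pt "0 0 0 0 0 0 0" --pt "0 0 0 0 0 0 0" --pt "0 0 0 0 0 0 0" --pt "0 0 0 0 0 0 0" --pt "0 0 0 0 0 0 0" --pt "0 0 0 0 0 0 0" --pt "0 0 0.4 0 0 0 0" --pt "0 0 0.8 0 0 0 0" --pt "0 0 0.8 0 0 0 0" --pt "0 0 0.8 0 0 0 0" --pt "0 0 0.5 0 0 0 0" --pt "0 0 0 0 0 0 0" --grip_force 50

```text
t: 9.6
tool_pos: [0.4888, 0.1879, 0.2202]
tool_rot: [0.314, 3.122, 0.002]
contact_force: [0.1, -0.2, -0.1]
opening: 0.0404
```

```bash
python3 - <<'E'
from h import *
W=grab("wrist");S=grab("scene");o=ctrl.get_obs(); print(o["t"],o["tool_pos"],o["contact_force"])
cv2.imwrite("pics/g_w.png",W["frame"])
f=S["frame"][120:280,130:340]; cv2.imwrite("pics/g_s.png",cv2.resize(f,None,fx=3.5,fy=3.5,interpolation=cv2.INTER_CUBIC))
E
```

```text
9.7 [0.48743233 0.18747806 0.21721563] [ 0.83157904 -0.68334107 -1.9328494 ]
```

View pics/g_w.png

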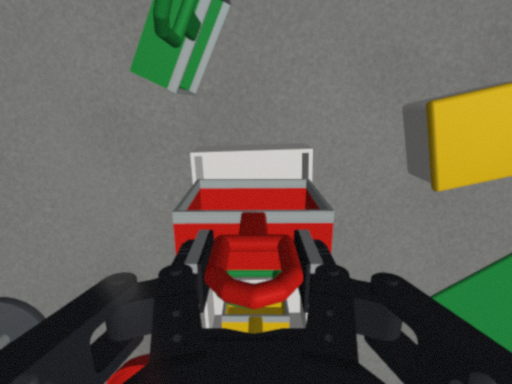

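View pics/g_s.png

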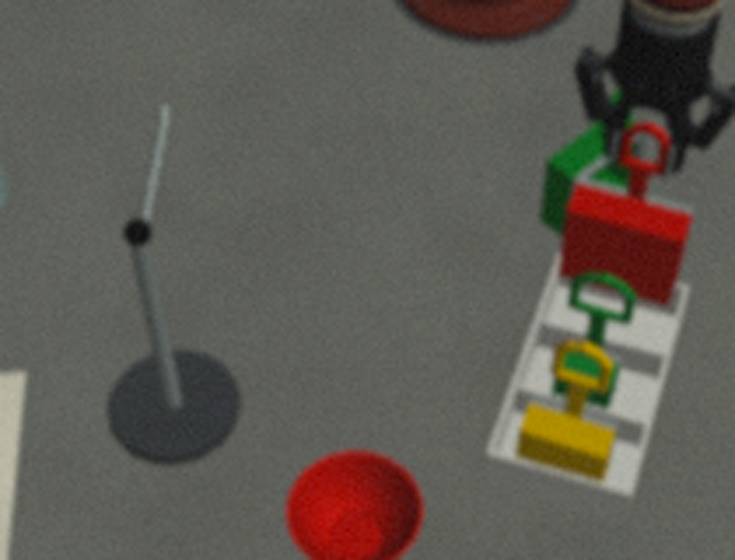

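Call:
carry_out --pt "0 -0.6 0.1 0 0 0.2 0" --pt "0 -0.85 0 0 0 0.2 0" --pt "0 -0.85 0 0 0 0.2 0" --pt "0 -0.85 0 0 0 0.2 0" --pt "0 -0.85 0 0 0 0.2 0" --pt "0 -0.85 0 0 0 0.2 0" --pt "0 -0.85 0 0 0 0.2 0" --pt "0 -0.85 0 0 0 0.2 0" --pt "0 -0.85 0 0 0 0.2 0" --pt "0 -0.85 0 0 0 0.2 0" --pt "-0.15 -0.85 0 0 0 0.2 0" --pt "-0.15 -0.85 0 0 0 0.2 0"

```text
t: 10.9
tool_pos: [0.4792, -0.0618, 0.2183]
tool_rot: [0.063, -3.138, -0.002]
contact_force: [0.6, -0.8, -1.3]
opening: 0.0404
```

Call:
carry_out --pt "-0.15 -0.85 0 0 0 0.2 0" --pt "-0.15 -0.85 0 0 0 0.2 0" --pt "-0.15 -0.85 0 0 0 0.2 0" --pt "-0.15 -0.85 0 0 0 0.2 0" --pt "-0.15 -0.85 0 0 0 0.2 0" --pt "-0.15 -0.85 0 0 0 0.1 0" --pt "-0.15 -0.85 0 0 0 0 0" --pt "-0.15 -0.85 0 0 0 0 0" --pt "0 -0.2 0 0 0 0 0" --pt "0 0 0 0 0 0 0" --pt "0 0 0 0 0 0 0"

```text
t: 12.0
tool_pos: [0.45, -0.2354, 0.2194]
tool_rot: [0.235, -3.132, -0.002]
contact_force: [-0.1, 0.2, -1.2]
opening: 0.0405
```

```bash
python3 - <<'E'
from h import *
W=grab("wrist");S=grab("scene");D=grab("side");o=ctrl.get_obs(); print(o["t"],o["tool_pos"],o["tool_rot"],o["contact_force"])
cv2.imwrite("pics/i_w.png",W["frame"])
f=S["frame"][90:250,100:280]; cv2.imwrite("pics/i_s.png",cv2.resize(f,None,fx=3.5,fy=3.5,interpolation=cv2.INTER_CUBIC))
f=D["frame"][80:230,220:400]; cv2.imwrite("pics/i_d.png",cv2.resize(f,None,fx=4,fy=4,interpolation=cv2.INTER_CUBIC))
for n in ["large_eye","hook_tip"]: print(n,mark(S,n)[:2],mark(D,n)[:2],mark(W,n)[:2])
E
```

```text
12.15 [ 0.45034565 -0.23539985  0.22008141] [ 2.35921111e-01 -3.13252657e+00 -6.82096145e-04] [ 0.64255113  1.07354899 -1.56179906]
large_eye [(0.62, array([178.6, 138.4])), (0.61, array([302.5, 152.7]))] [(0.93, array([331.2, 138.3])), (0.85, array([310.3, 252. ]))] [(0.82, array([252.3, 266.1]))]
hook_tip [(0.83, array([176.5, 150.6]))] [(0.85, array([313.5, 128.6])), (0.43, array([330.6, 170.2]))] [(0.36, array([252.3, 191. ]))]
```

View pics/i_w.png

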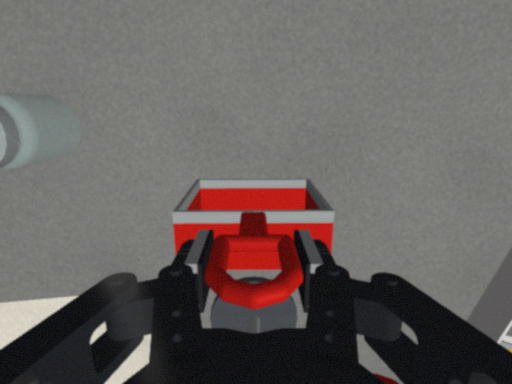

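View pics/i_s.png

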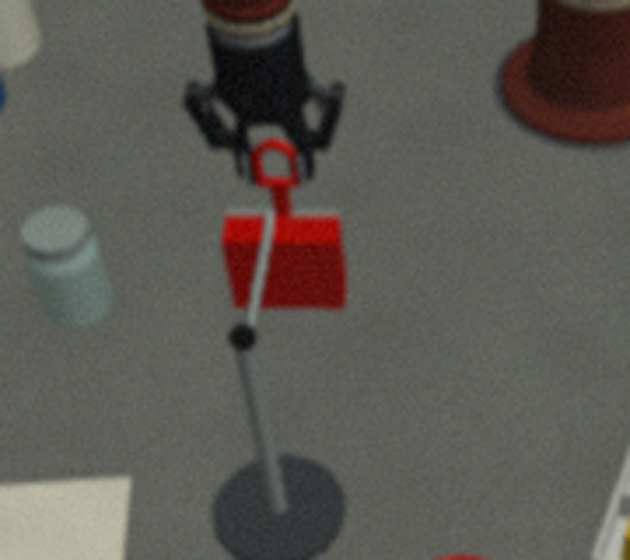

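View pics/i_d.png

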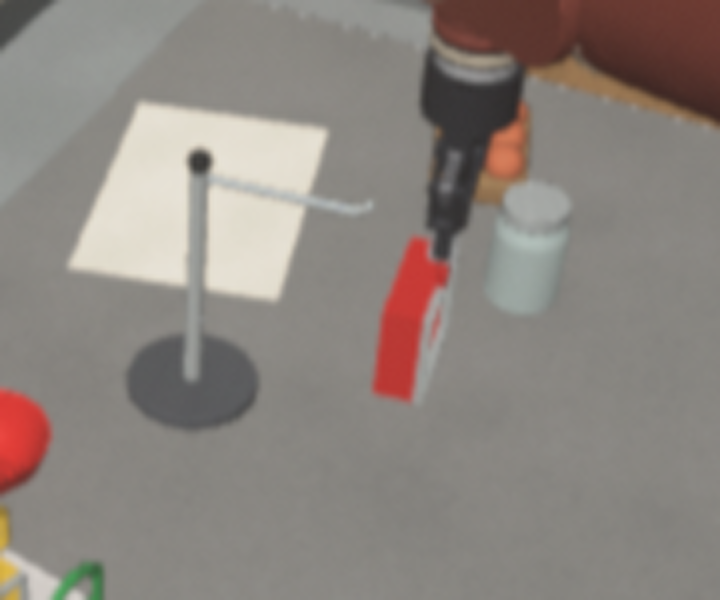

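```bash
python3 - <<'E'
from h import *
W=grab("wrist");S=grab("scene");D=grab("side");o=ctrl.get_obs();t=o["tool_pos"];print(t)
E=t+[0,0,.02]
print("eye proj S,D",proj(S,E),proj(D,E), "seen S 178.6,136.6")
print("foot W",[np.round(onplane(W,u,.014),4) for u in((252,310),(254,313))],"S",np.round(onplane(S,np.array((279,510))/3.5+[100,90],.014),4),"D",np.round(onplane(D,np.array((193,382))/4+[220,80],.014),4))
H=dict(tip=(-.05,0,.243),top=(.095,0,.261),foot=(.095,0,.014),arm=(.087,0,.235))
obs=[(S,(177.1,151.1),H["tip"],1),(S,(169.4,186.3),H["top"],1),(S,(179.7,235.7),H["foot"],1),(S,(171.4,182.9),H["arm"],1),
(D,(312.2,131),H["tip"],1),(D,(270,120.),H["top"],1),(D,(268.2,175.5),H["foot"],1),(D,(273,125),H["arm"],1)]
for sub in (obs,obs[:4],obs[4:],):
  q,r=fitpose(sub,(0.56,-.22,0.1)); print(q,r.tolist()); c,s=np.cos(q[2]),np.sin(q[2]); print(" tip",q[0]-.05*c,q[1]-.05*s,"post",q[0]+.095*c,q[1]+.095*s)
print("tip tri",tri([(S,(177.1,151.1)),(D,(312.2,131))]),"top tri",tri([(S,(169.4,186.3)),(D,(270,120))]))
E
```

```text
[ 0.45023434 -0.23621884  0.22033455]
eye proj S,D [178.18908518 136.49790211] [331.70333516 135.74898551] seen S 178.6,136.6
foot W [array([ 0.6463, -0.2082,  0.014 ]), array([ 0.6507, -0.2048,  0.014 ])] S [ 0.6644 -0.2005  0.014 ] D [ 0.6503 -0.1956  0.014 ]
[ 0.56148745 -0.2157433   0.14889103] [[-0.3, -1.0], [0.2, -3.9], [0.4, -2.3], [-0.1, 3.5], [0.1, 0.7], [-0.2, -2.0], [-0.4, -1.4], [-1.2, 0.0]]
 tip 0.5120406418098895 -0.22316037506301006 post 0.6554363896794344 -0.20165085407964342
[ 0.56782444 -0.21363583  0.14006882] [[0.0, 0.6], [0.0, -2.1], [0.3, -0.6], [-0.3, 5.3]]
 tip 0.5183141220272529 -0.22061639180677053 post 0.6618940486799001 -0.20037275916782823
[ 0.55905009 -0.21660611  0.21030253] [[1.2, 0.2], [0.0, -0.9], [-0.2, -0.3], [-0.8, 1.0]]
 tip 0.5101517016836038 -0.22704389803163108 post 0.6519570332867302 -0.1967743105067344
tip tri (array([ 0.51406693, -0.22290314,  0.24307657]), np.float64(0.5173819402284323)) top tri (array([ 0.65748663, -0.20453227,  0.24863917]), np.float64(0.5165440468687592))
```

Call:
carry_out --pt "0 0.16 0 0 0 0 0" --pt "0.6 0.09 0 0 0 0 0" --pt "0.63 0.094 0 0 0 0 0" --pt "0.63 0.094 0 0 0 0 0" --pt "0.63 0.094 0 0 0 0 0" --pt "0.4 0.06 0 0 0 0 0" --pt "0 0 0 0 0 0 0"

```text
t: 13.3
tool_pos: [0.5231, -0.2211, 0.2202]
tool_rot: [0.236, -3.133, -0.0]
contact_force: [-0.1, -0.1, -1.6]
opening: 0.0405
```

```bash
python3 - <<'E'
from h import *
W=grab("wrist");S=grab("scene");D=grab("side");o=ctrl.get_obs(); print(o["t"],o["tool_pos"],o["tool_rot"],o["contact_force"])
cv2.imwrite("pics/j_w.png",W["frame"])
f=S["frame"][100:220,120:240]; f=cv2.resize(f,None,fx=3.3,fy=3.3,interpolation=cv2.INTER_CUBIC)
g=D["frame"][100:220,240:360]; g=cv2.resize(g,None,fx=3.3,fy=3.3,interpolation=cv2.INTER_CUBIC)
cv2.imwrite("pics/j_sd.png",np.hstack([f,g]))
E
```

```text
13.45 [ 0.52200821 -0.22144085  0.22017063] [ 2.33880608e-01 -3.13227850e+00 -1.82060012e-04] [ 0.46361651  0.91540953 -0.99022951]
```

View pics/j_w.png

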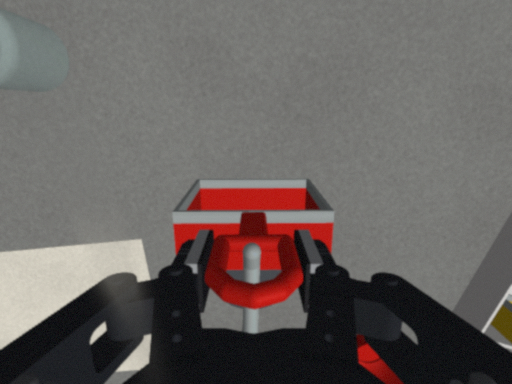

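View pics/j_sd.png

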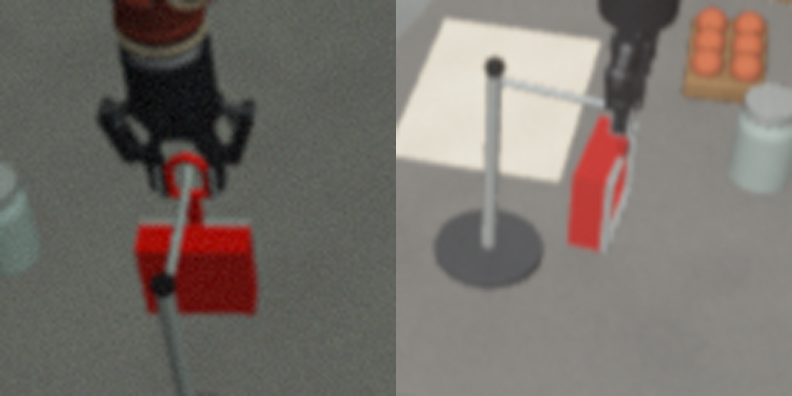

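Call:
carry_out --pt "0.625 0.092 0 0 0 0 0" --pt "0.625 0.092 0 0 0 0 0" --pt "0.625 0.092 0 0 0 0 0" --pt "0.625 0.092 0 0 0 0 0" --pt "0.625 0.092 0 0 0 0 0" --pt "0 0 -0.1 0 0 0 0" --pt "0 0 -0.2 0 0 0 0" --pt "0 0 -0.2 0 0 0 0" --pt "0 0 -0.2 0 0 0 0" --pt "0 0 -0.1 0 0 0 0" --pt "0 0 0 0 0 0 0"

```text
t: 14.55
tool_pos: [0.6003, -0.2102, 0.2003]
tool_rot: [0.234, -3.133, 0.0]
contact_force: [-0.2, -0.7, -1.8]
opening: 0.0405
```

```bash
python3 - <<'E'
from h import *
W=grab("wrist");S=grab("scene");D=grab("side");o=ctrl.get_obs(); print(o["t"],o["tool_pos"],o["tool_rot"],o["contact_force"])
w=cv2.resize(W["frame"],None,fx=.8,fy=.8)
f=S["frame"][100:220,120:240]; f=cv2.resize(f,None,fx=3.,fy=3.,interpolation=cv2.INTER_CUBIC)
g=D["frame"][100:220,220:340]; g=cv2.resize(g,None,fx=3.,fy=3.,interpolation=cv2.INTER_CUBIC)
cv2.imwrite("pics/k_w.png",w)
cv2.imwrite("pics/k_sd.png",np.hstack([f,g]))
E
```

```text
14.7 [ 0.60056313 -0.20999904  0.20033997] [-2.34025529e-01  3.13268996e+00 -9.92373910e-05] [-0.50124039 -0.63266638 -0.37797019]
```

View pics/k_w.png

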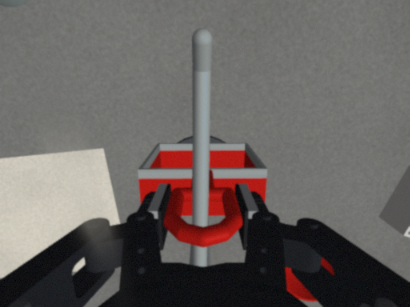

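View pics/k_sd.png

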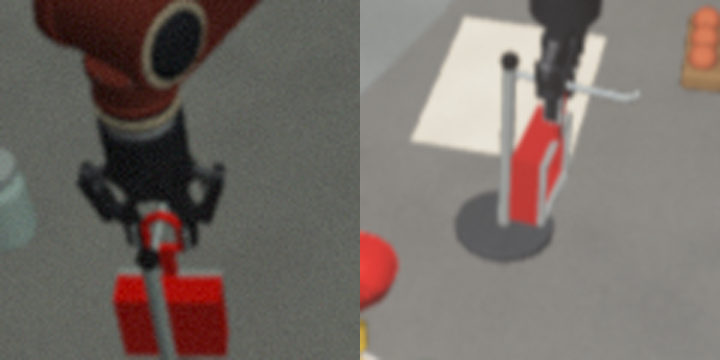

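Call:
carry_out --pt "0 0 -0.05 0 0 0 0" --pt "0 0 0 0 0 0 0.7" --pt "0 0 0 0 0 0 0.9" --pt "0 0 0 0 0 0 0.9" --pt "0 0 0.2 0 0 0 1" --pt "0 0 0.5 0 0 0 1" --pt "0 0 0.8 0 0 0 1" --pt "0 0 1 0 0 0 1" --pt "0 0 1 0 0 0 1" --pt "0 0 1 0 0 0 1" --pt "0 0 0.5 0 0 0 1"

```text
t: 15.8
tool_pos: [0.6015, -0.2103, 0.3286]
tool_rot: [-0.234, 3.128, -0.005]
contact_force: [1.3, -0.1, 1.7]
opening: 0.085
```

```bash
python3 - <<'E'
from h import *
W=grab("wrist");S=grab("scene");D=grab("side");o=ctrl.get_obs(); print(o["t"],o["tool_pos"],o["tool_rot"],o["contact_force"],o["opening"])
cv2.imwrite("pics/l_w.png",W["frame"])
f=S["frame"][100:220,120:240]; f=cv2.resize(f,None,fx=3.,fy=3.,interpolation=cv2.INTER_CUBIC)
g=D["frame"][100:220,220:340]; g=cv2.resize(g,None,fx=3.,fy=3.,interpolation=cv2.INTER_CUBIC)
cv2.imwrite("pics/l_sd.png",np.hstack([f,g]))
E
```

```text
15.95 [ 0.60094993 -0.21012107  0.32534775] [-2.33988402e-01  3.13089720e+00 -1.87758073e-03] [-0.30408424 -0.18701953  0.24171688] 0.08526377569695018
```

View pics/l_w.png

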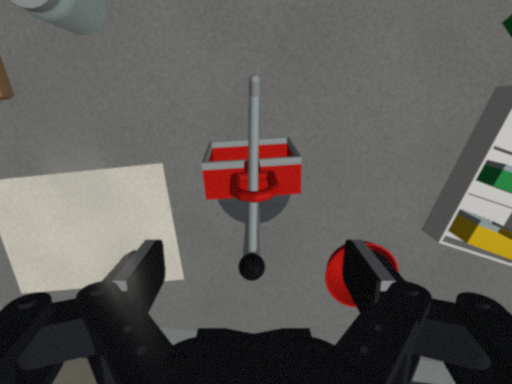

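View pics/l_sd.png

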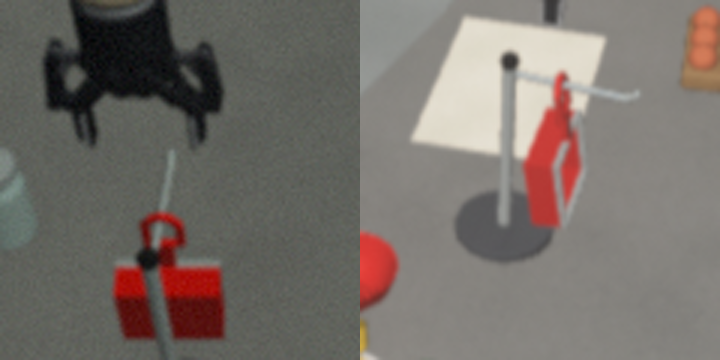

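```bash
python3 - <<'E'
from h import *
W=grab("wrist");S=grab("scene");D=grab("side");o=ctrl.get_obs();print(o["t"])
a=onplane(W,(254,79),.243);b=onplane(W,(252,266),.261);print(a,b,np.linalg.norm((b-a)[:2]),np.arctan2(b[1]-a[1],b[0]-a[0]))
for n in ["large_eye","large_mouth","large"]:
    print(n,mark(W,n)[:1],mark(S,n)[:2],mark(D,n)[:2])
print("eye", onplane(W,(253.5,184),.22))
f=W["frame"][120:220,190:320]; cv2.imwrite("pics/m_w.png",cv2.resize(f,None,fx=5,fy=5,interpolation=cv2.INTER_CUBIC))
f=W["frame"][100:290,430:512]; cv2.imwrite("pics/m_c.png",cv2.resize(f,None,fx=3,fy=3,interpolation=cv2.INTER_CUBIC))
E
```

```text
16.1
[ 0.51385929 -0.22254241  0.243     ] [ 0.65010291 -0.20351287  0.261     ] 0.1375661528027367 0.13877512305657907
large_eye [(0.7, array([252.4, 187. ]))] [(0.62, array([303.2, 155.5])), (0.61, array([175.8, 181.3]))] [(0.84, array([285. , 131.6])), (0.71, array([310.3, 255.2]))]
large_mouth [(0.89, array([249.5, 144.4]))] [(0.77, array([303.9, 176.2])), (0.65, array([179.4, 195.7]))] [(0.74, array([217.9, 335.6])), (0.71, array([290.8, 153.7]))]
large [(0.59, array([509.5, 166.3]))] [(0.86, array([301.8, 183. ])), (0.8, array([180.9, 202.6]))] [(0.84, array([288.3, 163.6])), (0.76, array([301.6, 286.7]))]
eye [ 0.5955904  -0.21063812  0.22      ]
```

View pics/m_w.png

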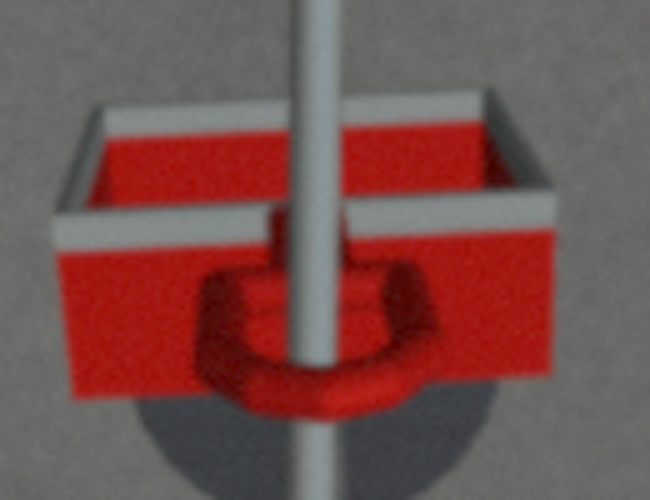

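Call:
carry_out --pt "0.147 0.98 0 0 0 -0.25 1" --pt "0.147 0.98 0 0 0 -0.25 1" --pt "0.147 0.98 0 0 0 -0.25 1" --pt "0.147 0.98 0 0 0 -0.25 1" --pt "0.147 0.98 0 0 0 -0.25 1" --pt "0.147 0.98 0 0 0 -0.25 1" --pt "0.147 0.98 0 0 0 -0.25 1" --pt "0.147 0.98 0 0 0 -0.25 1" --pt "0.147 0.98 0 0 0 -0.25 1" --pt "0.147 0.98 -0.6 0 0 -0.25 1" --pt "0.147 0.98 -0.6 0 0 -0.25 1" --pt "0.147 0.98 -0.6 0 0 -0.25 1"

```text
t: 17.75
tool_pos: [0.6449, 0.0851, 0.2788]
tool_rot: [0.238, 3.132, 0.0]
contact_force: [0.5, 0.4, 0.7]
opening: 0.0853
```

Call:
carry_out --pt "0.147 0.98 -0.6 0 0 -0.25 1" --pt "0.147 0.98 -0.6 0 0 -0.25 1" --pt "0.147 0.98 -0.6 0 0 -0.2 1" --pt "0 0 0 0 0 0 1" --pt "0 0 0 0 0 0 1"

```text
t: 18.25
tool_pos: [0.6555, 0.1577, 0.2336]
tool_rot: [-0.344, -3.122, 0.001]
contact_force: [0.5, -0.2, -0.4]
opening: 0.0854
```

```bash
python3 - <<'E'
from h import *
W=grab("wrist");S=grab("scene");D=grab("side");o=ctrl.get_obs(); print(o["t"],o["tool_pos"],o["tool_rot"],o["opening"])
cv2.imwrite("pics/n_w.png",W["frame"])
f=S["frame"][100:220,120:240]; f=cv2.resize(f,None,fx=3.,fy=3.,interpolation=cv2.INTER_CUBIC)
g=D["frame"][100:220,220:340]; g=cv2.resize(g,None,fx=3.,fy=3.,interpolation=cv2.INTER_CUBIC)
cv2.imwrite("pics/n_sd.png",np.hstack([f,g]))
for z,dz in ((.144,0),(.144-.0215,0),(.144+.0235,0)): print([np.round(proj(W,[x,.159,z])).tolist() for x in(.646,.656,.666)])
print(mark(W,"medium_eye")[:2])
E
```

```text
18.4 [0.65629259 0.15668928 0.23538179] [3.47337392e-01 3.12043342e+00 3.05685073e-04] 0.08565607561096408
[[252.0, 184.0], [255.0, 196.0], [258.0, 207.0]]
[[252.0, 178.0], [255.0, 189.0], [257.0, 200.0]]
[[252.0, 192.0], [255.0, 205.0], [258.0, 218.0]]
[(0.78, array([248.5, 190.2]))]
```

View pics/n_w.png

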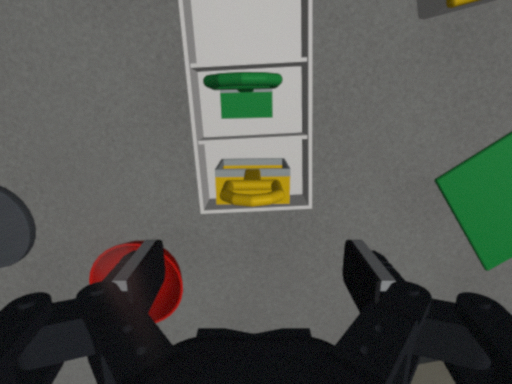

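View pics/n_sd.png

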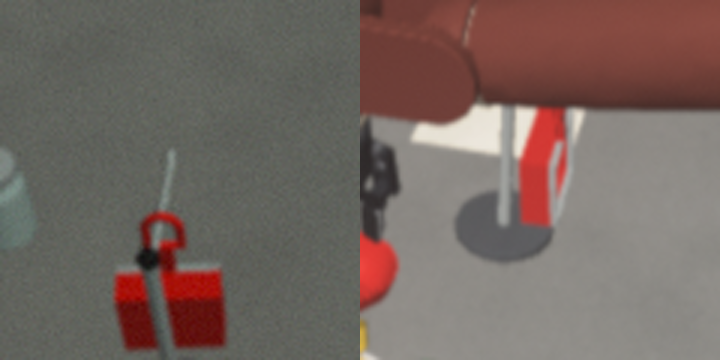

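Call:
carry_out --pt "-0.08 0.02 -0.6 0 0 0 1" --pt "-0.08 0.02 -0.9 0 0 0 1" --pt "0 0 -0.9 0 0 0 1" --pt "0 0 -0.9 0 0 0 1" --pt "0 0 -0.8 0 0 0 1" --pt "0 0 -0.34 0 0 0 1" --pt "0 0 0 0 0 0 1" --pt "0 0 0 0 0 0 1"

```text
t: 19.25
tool_pos: [0.6521, 0.1584, 0.1237]
tool_rot: [0.346, 3.121, 0.0]
contact_force: [1.1, 0.1, 0.7]
opening: 0.0854
```

```bash
python3 - <<'E'
from h import *
W=grab("wrist");o=ctrl.get_obs(); print(o["t"],o["tool_pos"],o["contact_force"])
cv2.imwrite("pics/o_w.png",W["frame"])
for z in (.144-.0215,.144,.144+.0235): print([np.round(proj(W,[x,.158,z])).tolist() for x in(.642,.652,.662)])
print(mark(W,"medium_eye")[:2])
E
```

```text
19.3 [0.652562   0.15854689 0.12451648] [0.27256713 0.69661721 0.46598611]
[[248.0, 227.0], [252.0, 244.0], [256.0, 260.0]]
[[247.0, 245.0], [252.0, 264.0], [257.0, 283.0]]
[[246.0, 273.0], [252.0, 296.0], [257.0, 317.0]]
[(0.59, array([247.8, 263.1]))]
```

View pics/o_w.png

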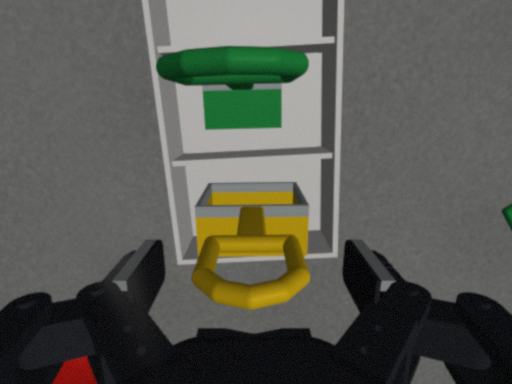

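Call:
carry_out --pt "0 0 0 0 0 0 0" --pt "0 0 0 0 0 0 0" --pt "0 0 0 0 0 0 0" --pt "0 0 0 0 0 0 0" --pt "0 0 0 0 0 0 0" --pt "0 0 0.4 0 0 0 0" --pt "0 0 0.8 0 0 0 0" --pt "0 0 0.8 0 0 0 0" --pt "0 0 0.9 0 0 0 0" --pt "0 0 0.7 0 0 0 0" --pt "0 0 0.22 0 0 0 0" --pt "0 0 0 0 0 0 0"

```text
t: 20.55
tool_pos: [0.6521, 0.1587, 0.2196]
tool_rot: [0.346, 3.121, 0.001]
contact_force: [0.4, -0.4, -0.6]
opening: 0.0488
```

```bash
python3 - <<'E'
from h import *
W=grab("wrist");o=ctrl.get_obs(); print(o["t"],o["tool_pos"],o["contact_force"],o["opening"])
cv2.imwrite("pics/p_w.png",W["frame"])
E
```

```text
20.6 [0.6515439  0.15857658 0.21813008] [-0.40226046 -0.6426357  -1.39915269] 0.04851264171450711
```

View pics/p_w.png

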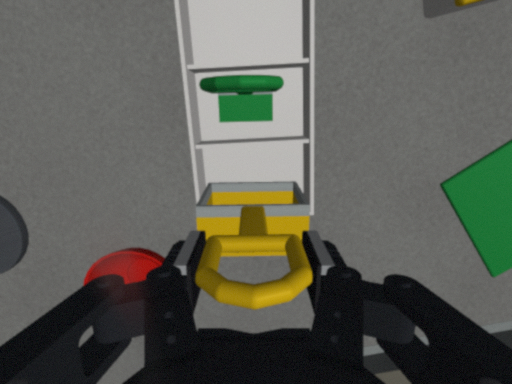

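Call:
carry_out --pt "0 -0.7 0 0 0 0.22 0" --pt "0 -0.95 0 0 0 0.23 0" --pt "0 -0.95 0 0 0 0.23 0" --pt "-0.6 -0.95 0 0 0 0.23 0" --pt "-0.6 -0.95 0 0 0 0.23 0" --pt "-0.6 -0.95 0 0 0 0.23 0" --pt "-0.6 -0.95 0 0 0 0.23 0" --pt "-0.6 -0.95 0 0 0 0.23 0" --pt "-0.9 -0.8 0 0 0 0.23 0" --pt "-0.9 -0.8 0 0 0 0.23 0" --pt "-0.9 -0.8 0 0 0 0.23 0" --pt "-0.9 -0.8 0 0 0 0.23 0"

```text
t: 21.8
tool_pos: [0.4849, -0.1055, 0.2166]
tool_rot: [0.087, -3.137, -0.002]
contact_force: [0.1, -0.4, -0.6]
opening: 0.0484
```

Call:
carry_out --pt "-0.9 -0.8 0 0 0 0.23 0" --pt "-0.6 -0.95 0 0 0 0.23 0" --pt "0 -0.95 0 0 0 0.23 0" --pt "0 -0.95 0 0 0 0.23 0" --pt "0 -0.95 0 0 0 0.2 0" --pt "0 -0.4 0 0 0 0 0" --pt "0 0 0 0 0 0 0" --pt "0 0 0 0 0 0 0"

```text
t: 22.6
tool_pos: [0.449, -0.2294, 0.2177]
tool_rot: [0.26, -3.13, -0.002]
contact_force: [-0.3, -0.4, -0.7]
opening: 0.0486
```

```bash
cat > st.py <<'E'
from h import *
import sys
def hookpos(t,o=(.563,-.2154),yaw=.143):
    d=np.array(t[:2])-o;c,s=np.cos(yaw),np.sin(yaw)
    return np.round([c*d[0]+s*d[1],-s*d[0]+c*d[1]],4)
def yawof(rv):
    y=Ro.from_rotvec(rv).as_matrix()[:,1]; a=np.arctan2(-y[0],y[1]); return round(a,3)
def show(tag):
    W=grab("wrist");S=grab("scene");D=grab("side");o=ctrl.get_obs()
    print(round(o["t"],2),o["tool_pos"],"hook xy",hookpos(o["tool_pos"]),"yaw",yawof(o["tool_rot"]),o["contact_force"],o["opening"])
    cv2.imwrite(f"pics/{tag}_w.png",W["frame"])
    f=S["frame"][100:220,120:240]; f=cv2.resize(f,None,fx=3.3,fy=3.3,interpolation=cv2.INTER_CUBIC)
    g=D["frame"][100:220,220:340]; g=cv2.resize(g,None,fx=3.3,fy=3.3,interpolation=cv2.INTER_CUBIC)
    cv2.imwrite(f"pics/{tag}_sd.png",np.hstack([f,g]))
    return W,S,D,o
E
python3 -c "
from st import *
show('q')"
```

```text
22.75 [ 0.44929893 -0.22924123  0.21836286] hook xy [-0.1145  0.0025] yaw 0.167 [ 0.23266762  0.14753458 -0.77025252] 0.04840890789108105
```

View pics/q_sd.png

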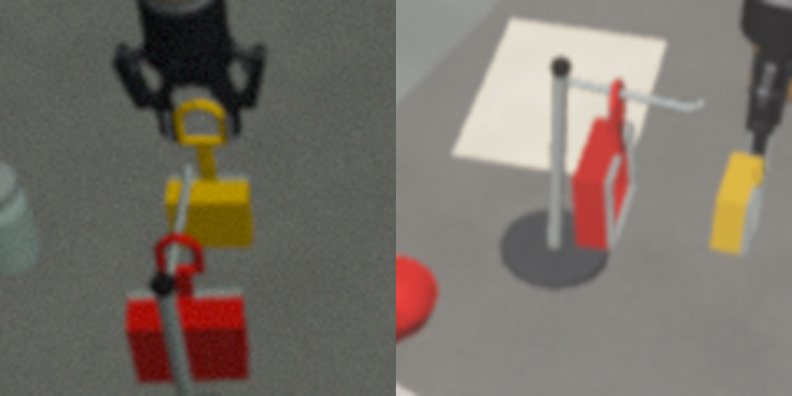

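View pics/q_w.png

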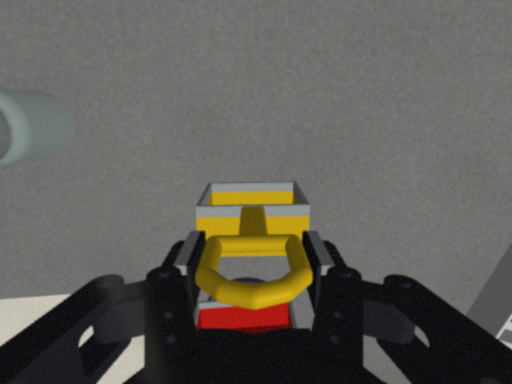

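Call:
carry_out --pt "0.4 0.04 0.03 0 0 0 0" --pt "0.63 0.073 0 0 0 0 0" --pt "0.63 0.073 0 0 0 0 0" --pt "0.63 0.073 0 0 0 0 0" --pt "0.63 0.073 0 0 0 0 0" --pt "0.63 0.073 0 0 0 0 0" --pt "0 0 -0.2 0 0 0 0" --pt "0 0 -0.25 0 0 0 0" --pt "0 0 -0.21 0 0 0 0" --pt "0 0 0 0 0 0 0"

```text
t: 23.75
tool_pos: [0.5368, -0.2196, 0.2011]
tool_rot: [0.26, -3.128, -0.002]
contact_force: [-0.4, 0.2, -0.3]
opening: 0.0486
```

```bash
python3 -c "
from st import *
show('r')"
```

```text
23.9 [ 0.53768941 -0.22019526  0.20288378] hook xy [-0.0257 -0.0011] yaw 0.166 [ 0.5208709  -0.11639199  0.30325369] 0.048471989421981665
```

View pics/r_sd.png

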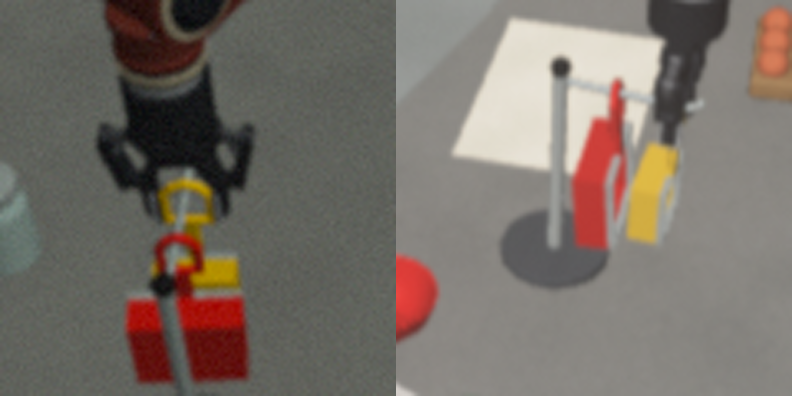

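View pics/r_w.png

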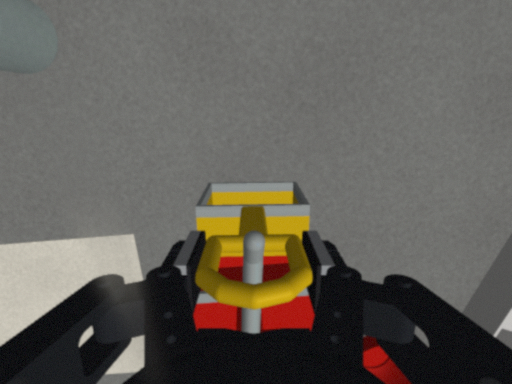

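Call:
carry_out --pt "0.38 0.06 0 0 0 0 0" --pt "0.38 0.06 0 0 0 0 0" --pt "0.38 0.06 0 0 0 0 0" --pt "0.38 0.06 0 0 0 0 0" --pt "0.38 0.06 0 0 0 0 0" --pt "0 0 0 0 0 0 0"

```text
t: 24.5
tool_pos: [0.5866, -0.2122, 0.2026]
tool_rot: [-0.262, 3.131, 0.0]
contact_force: [-0.6, -1.4, -1.1]
opening: 0.0485
```

```bash
python3 -c "
from st import *
show('s')"
```

```text
24.65 [ 0.58542918 -0.21249678  0.20260631] hook xy [ 0.0226 -0.0003] yaw 0.166 [-0.1892355  -0.75322929 -0.95375763] 0.04851300531774976
```

View pics/s_sd.png

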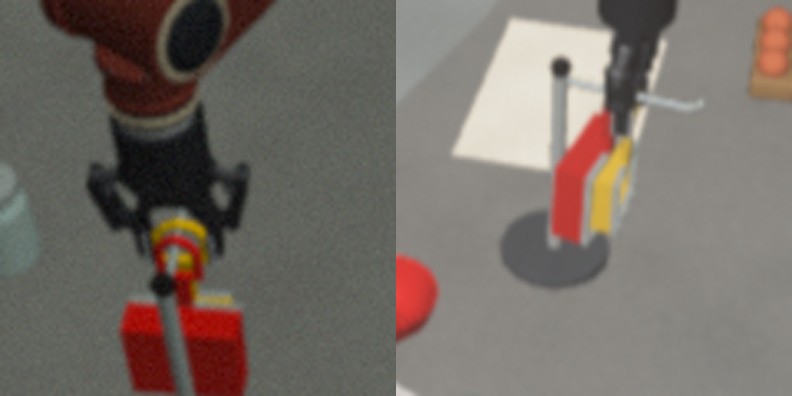

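View pics/s_w.png

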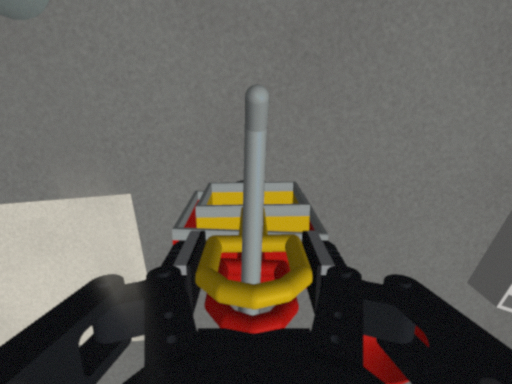

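Call:
carry_out --pt "0 0 -0.08 0 0 0 0" --pt "0 0 -0.02 0 0 0 0" --pt "0 0 0 0 0 0 0.8" --pt "0 0 0 0 0 0 0.95" --pt "0 0 0 0 0 0 1" --pt "0 0 0.2 0 0 0 1" --pt "0 0 0.5 0 0 0 1" --pt "0 0 0.8 0 0 0 1" --pt "0 0 1 0 0 0 1" --pt "0 0 1 0 0 0 1" --pt "0 0 1 0 0 0 1" --pt "0 0 0.5 0 0 0 1"

```text
t: 25.85
tool_pos: [0.5864, -0.213, 0.3299]
tool_rot: [-0.26, 3.126, -0.005]
contact_force: [0.9, 0.6, -0.2]
opening: 0.0855
```

```bash
python3 -c "
from st import *
show('t')"
```

```text
26.0 [ 0.58583482 -0.21274206  0.32657133] hook xy [ 0.023  -0.0006] yaw 0.166 [ 0.41672543 -0.43681873  0.09707338] 0.08512541756667208
```

View pics/t_sd.png

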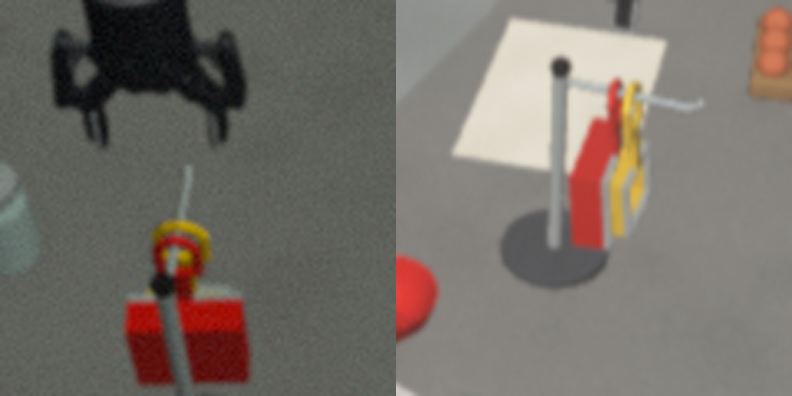

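View pics/t_w.png

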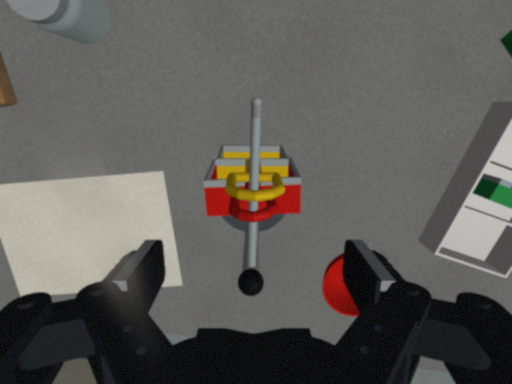

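Call:
carry_out --pt "-0.045 0.8 0 0 0 -0.24 1" --pt "-0.045 0.98 0 0 0 -0.24 1" --pt "-0.045 0.98 0 0 0 -0.24 1" --pt "-0.045 0.98 0 0 0 -0.24 1" --pt "-0.045 0.98 0 0 0 -0.24 1" --pt "-0.045 0.98 0 0 0 -0.24 1" --pt "-0.045 0.98 0 0 0 -0.24 1" --pt "-0.045 0.98 0 0 0 -0.24 1" --pt "-0.045 0.98 0 0 0 -0.24 1" --pt "-0.045 0.98 -0.5 0 0 -0.24 1" --pt "-0.045 0.98 -0.6 0 0 -0.24 1" --pt "-0.045 0.98 -0.6 0 0 -0.24 1"

```text
t: 27.2
tool_pos: [0.571, 0.0779, 0.2802]
tool_rot: [-0.193, -3.133, 0.0]
contact_force: [-1.0, 1.5, 0.2]
opening: 0.0852
```

Call:
carry_out --pt "-0.045 0.98 -0.6 0 0 -0.24 1" --pt "-0.045 0.98 -0.6 0 0 -0.24 1" --pt "-0.045 0.98 -0.6 0 0 -0.24 1" --pt "-0.045 0.8 -0.6 0 0 -0.24 1" --pt "0 0 0 0 0 0 1" --pt "0 0 0 0 0 0 1"

```text
t: 27.8
tool_pos: [0.5665, 0.1702, 0.221]
tool_rot: [-0.339, -3.12, 0.002]
contact_force: [-0.1, 0.2, 0.4]
opening: 0.0856
```

```bash
python3 - <<'E'
from st import *
W,S,D,o=show("u")
for z in (.133-.0215,.133,.133+.0235): print([np.round(proj(W,[x,.170,z])).tolist() for x in(.558,.568,.578)])
print(mark(W,"small_eye")[:2])
E
```

```text
27.95 [0.56792555 0.16959573 0.22347085] hook xy [0.0597 0.3804] yaw -0.219 [ 0.01549382 -0.88647318  0.67232361] 0.08540615025691554
[[251.0, 180.0], [254.0, 191.0], [256.0, 202.0]]
[[251.0, 187.0], [254.0, 198.0], [256.0, 210.0]]
[[250.0, 195.0], [253.0, 208.0], [256.0, 220.0]]
[(0.61, array([252.2, 196.5]))]
```

View pics/u_w.png

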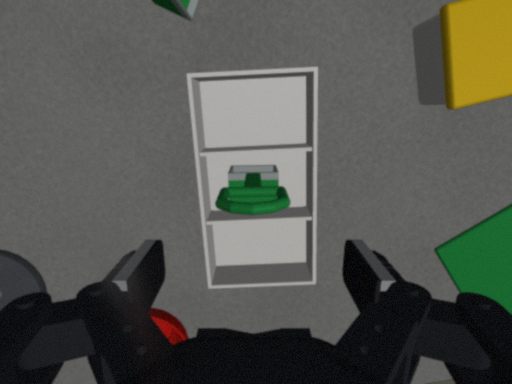

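View pics/u_sd.png

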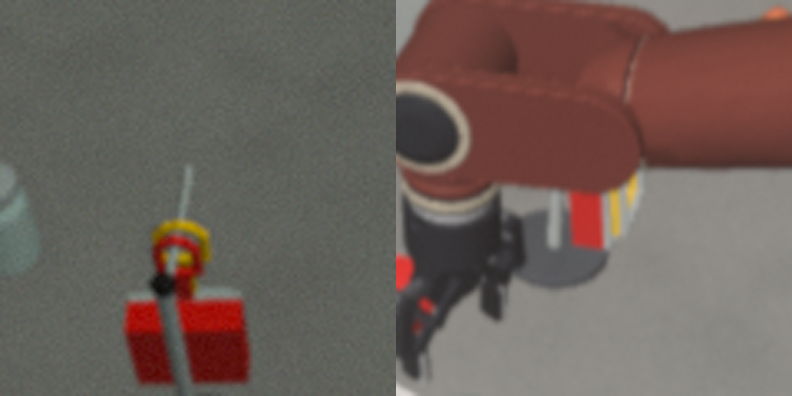

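Call:
carry_out --pt "0.02 0 -0.6 0 0 0 1" --pt "0 0 -0.9 0 0 0 1" --pt "0 0 -0.9 0 0 0 1" --pt "0 0 -0.9 0 0 0 1" --pt "0 0 -0.75 0 0 0 1" --pt "0 0 -0.3 0 0 0 1" --pt "0 0 0 0 0 0 1" --pt "0 0 0 0 0 0 1"

```text
t: 28.8
tool_pos: [0.5685, 0.1703, 0.1147]
tool_rot: [0.342, 3.122, 0.0]
contact_force: [0.5, -0.2, -1.0]
opening: 0.0855
```

```bash
python3 - <<'E'
from st import *
W,S,D,o=show("v")
for z in (.133-.0215,.133,.133+.0235): print([np.round(proj(W,[x,.170,z])).tolist() for x in(.558,.568,.578)])
E
```

```text
28.95 [0.56894026 0.1705428  0.11558055] hook xy [0.0609 0.3812] yaw -0.218 [-0.56023743 -0.30235893  0.18020123] 0.08564264513035662
[[248.0, 224.0], [252.0, 241.0], [256.0, 258.0]]
[[247.0, 242.0], [252.0, 261.0], [257.0, 280.0]]
[[246.0, 269.0], [252.0, 292.0], [257.0, 313.0]]
```

View pics/v_w.png

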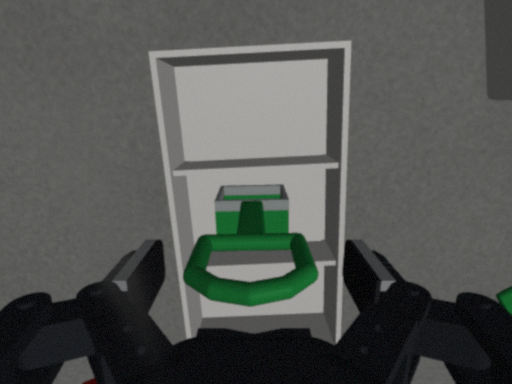

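Call:
carry_out --pt "0 0 0 0 0 0 0" --pt "0 0 0 0 0 0 0" --pt "0 0 0 0 0 0 0" --pt "0 0 0 0 0 0 0" --pt "0 0 0 0 0 0 0" --pt "0 0 0.4 0 0 0 0" --pt "0 0 0.8 0 0 0 0" --pt "0 0 0.9 0 0 0 0" --pt "0 0 0.9 0 0 0 0" --pt "0 0 0.8 0 0 0 0" --pt "0 0 0.4 0 0 0 0" --pt "0 0 0 0 0 0 0"

```text
t: 30.15
tool_pos: [0.5688, 0.1706, 0.2209]
tool_rot: [0.341, 3.12, 0.002]
contact_force: [0.6, -0.7, -1.1]
opening: 0.0564
```

```bash
python3 - <<'E'
from st import *
W,S,D,o=show("x")
E
```

```text
30.3 [0.5671989  0.17032838 0.21738695] hook xy [0.0591 0.3812] yaw -0.218 [-0.33070429 -0.26493164 -1.34507221] 0.05604448051631435
```

View pics/x_w.png

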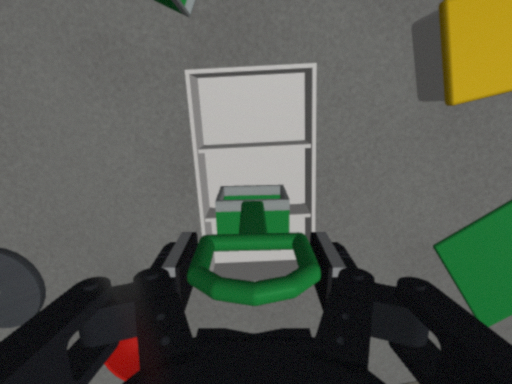

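Call:
carry_out --pt "0 -0.8 0 0 0 0.22 0" --pt "0 -0.95 0 0 0 0.23 0" --pt "-0.78 -0.95 0 0 0 0.23 0" --pt "-0.78 -0.95 0 0 0 0.23 0" --pt "-0.78 -0.95 0 0 0 0.23 0" --pt "-0.78 -0.95 0 0 0 0.23 0" --pt "-0.78 -0.95 0 0 0 0.23 0" --pt "-0.78 -0.95 0 0 0 0.23 0" --pt "0 -0.95 0 0 0 0.23 0" --pt "0 -0.95 0 0 0 0.23 0" --pt "0 -0.95 0 0 0 0.23 0" --pt "0 -0.95 0 0 0 0.23 0"

```text
t: 31.5
tool_pos: [0.4501, -0.1115, 0.2174]
tool_rot: [0.091, -3.138, -0.002]
contact_force: [-0.1, -0.3, -1.4]
opening: 0.0563
```

Call:
carry_out --pt "0 -0.95 0 0 0 0.23 0" --pt "0 -0.95 0 0 0 0.23 0" --pt "0 -0.95 0 0 0 0.23 0" --pt "0 -0.95 0 0 0 0.23 0" --pt "0 -0.8 0 0 0 0.2 0" --pt "0 -0.1 0 0 0 0 0" --pt "0 0 0 0 0 0 0" --pt "0 0 0 0 0 0 0"

```text
t: 32.3
tool_pos: [0.4507, -0.2274, 0.2182]
tool_rot: [0.266, -3.129, -0.002]
contact_force: [1.0, 0.6, 0.1]
opening: 0.0564
```

```bash
python3 - <<'E'
from st import *
W,S,D,o=show("y")
g=D["frame"][110:190,260:360]; cv2.imwrite("pics/y_d.png",cv2.resize(g,None,fx=7,fy=7,interpolation=cv2.INTER_CUBIC))
E
```

```text
32.45 [ 0.45100887 -0.22750069  0.21885647] hook xy [-0.1126  0.004 ] yaw 0.17 [-0.90479541  1.01953647 -0.10530045] 0.05606515145286063
```

View pics/y_sd.png

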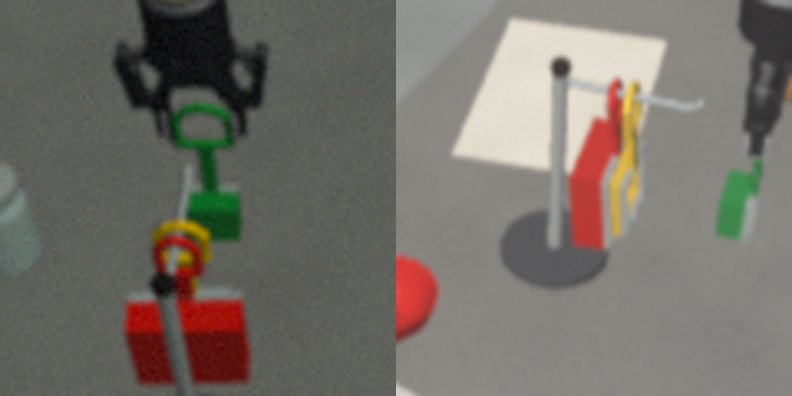

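View pics/y_d.png

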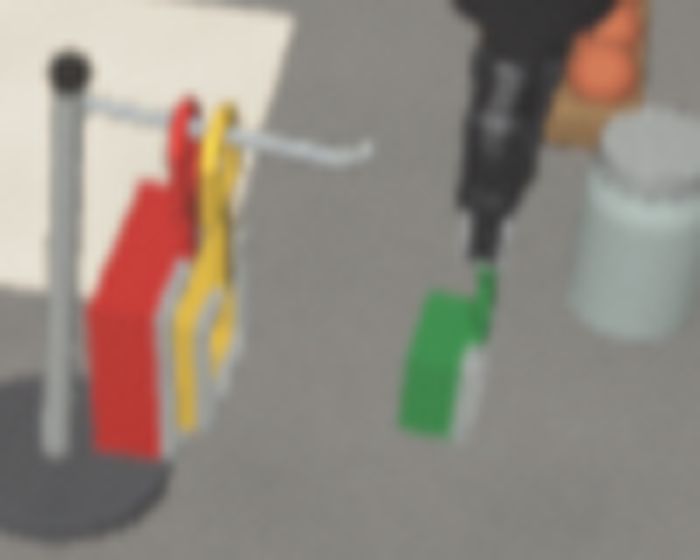

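View pics/y_w.png

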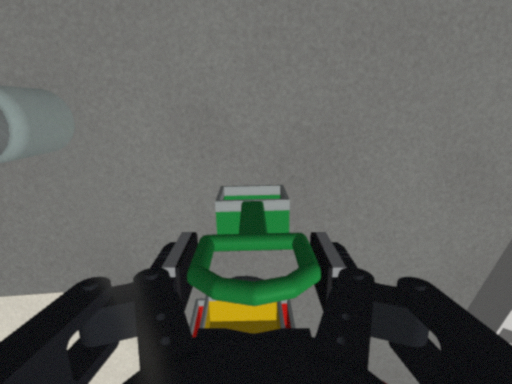

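Call:
carry_out --pt "0.4 -0.1 0.03 0 0 0 0" --pt "0.56 0.08 0 0 0 0 0" --pt "0.56 0.08 0 0 0 0 0" --pt "0.56 0.08 0 0 0 0 0" --pt "0.56 0.08 0 0 0 0 0" --pt "0.56 0.08 0 0 0 0 0" --pt "0 0 -0.2 0 0 0 0" --pt "0 0 -0.24 0 0 0 0" --pt "0 0 -0.2 0 0 0 0" --pt "0 0 0 0 0 0 0"

```text
t: 33.45
tool_pos: [0.53, -0.2206, 0.2023]
tool_rot: [0.265, -3.128, -0.002]
contact_force: [-0.3, 0.8, -0.5]
opening: 0.056
```

```bash
python3 - <<'E'
from st import *
W,S,D,o=show("z")
E
```

```text
33.6 [ 0.53065415 -0.22095068  0.20385901] hook xy [-0.0328 -0.0009] yaw 0.169 [ 0.50280782 -0.25871874 -0.42018385] 0.05628994506088288
```

View pics/z_sd.png

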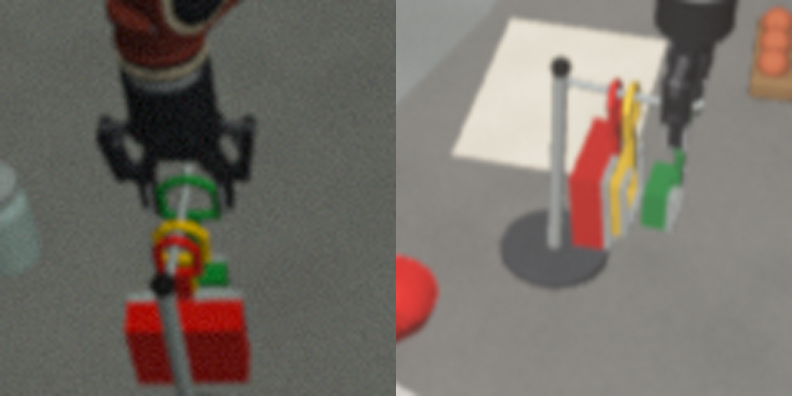

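View pics/z_w.png

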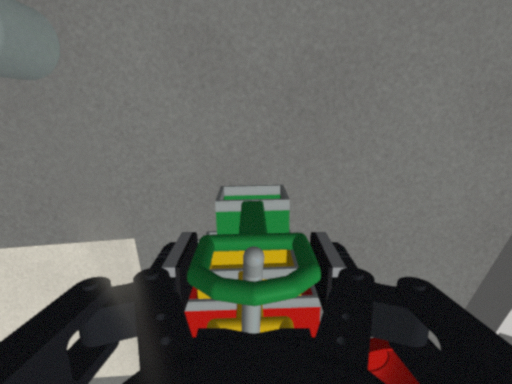

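Call:
carry_out --pt "0.34 0.055 0 0 0 0 0" --pt "0.34 0.055 0 0 0 0 0" --pt "0.34 0.055 0 0 0 0 0" --pt "0.34 0.055 0 0 0 0 0" --pt "0.34 0.055 0 0 0 0 0" --pt "0 0 0 0 0 0 0"

```text
t: 34.2
tool_pos: [0.5746, -0.2136, 0.2037]
tool_rot: [-0.267, 3.13, 0.0]
contact_force: [-0.3, -0.5, -0.6]
opening: 0.0564
```

```bash
python3 - <<'E'
from st import *
W,S,D,o=show("aa")
g=D["frame"][110:190,260:360]; cv2.imwrite("pics/aa_d.png",cv2.resize(g,None,fx=7,fy=7,interpolation=cv2.INTER_CUBIC))
E
```

```text
34.35 [ 0.57341758 -0.21389733  0.20362358] hook xy [0.0105 0.    ] yaw 0.169 [-0.42063589  1.00964426  0.16023722] 0.056244350925411635
```

View pics/aa_d.png

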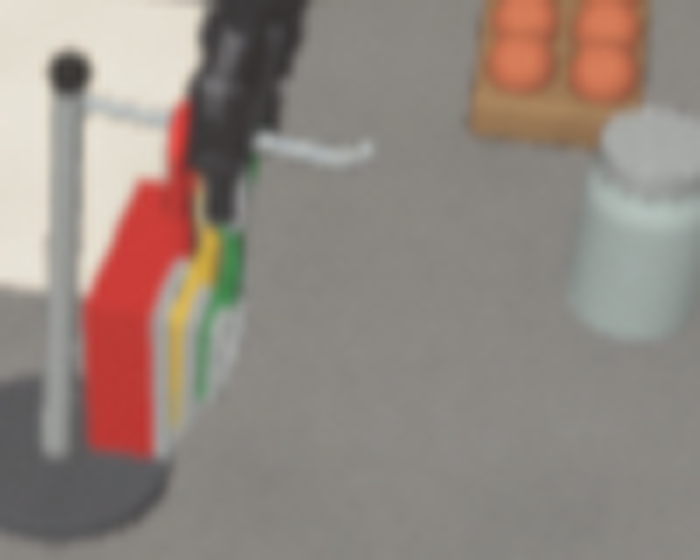

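View pics/aa_w.png

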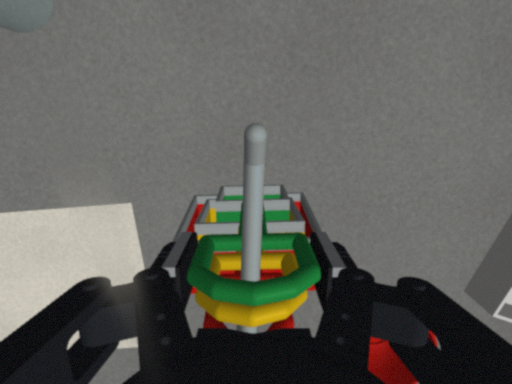

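Call:
carry_out --pt "0 0 -0.08 0 0 0 0" --pt "0 0 -0.02 0 0 0 0" --pt "0 0 0 0 0 0 0.85" --pt "0 0 0 0 0 0 1" --pt "0 0 0 0 0 0 1" --pt "0 0 0.2 0 0 0 1" --pt "0 0 0.5 0 0 0 1" --pt "0 0 0.8 0 0 0 1" --pt "0 0 1 0 0 0 1" --pt "0 0 1 0 0 0 1" --pt "0 0 1 0 0 0 1" --pt "0 0 0.5 0 0 0 1"

```text
t: 35.55
tool_pos: [0.5744, -0.2144, 0.3308]
tool_rot: [-0.265, 3.126, -0.005]
contact_force: [0.5, 0.8, 0.1]
opening: 0.0852
```

Call:
carry_out --pt "0 0 0 0 0 0 1" --pt "0 0 0 0 0 0 1" --pt "0 0 0 0 0 0 1" --pt "0 0 0 0 0 0 1" --pt "0 0 0 0 0 0 1" --pt "0 0 0 0 0 0 1" --pt "0 0 0 0 0 0 1" --pt "0 0 0 0 0 0 1" --pt "0 0 0 0 0 0 1" --pt "0 0 0 0 0 0 1" --pt "0 0 0 0 0 0 1" --pt "0 0 0 0 0 0 1"

```text
t: 36.75
tool_pos: [0.5735, -0.2139, 0.3263]
tool_rot: [-0.265, 3.13, -0.0]
contact_force: [-0.5, -0.1, 0.4]
opening: 0.0852
```

```bash
python3 - <<'E'
from st import *
W,S,D,o=show("bb")
g=D["frame"][110:190,260:360]; cv2.imwrite("pics/bb_d.png",cv2.resize(g,None,fx=7,fy=7,interpolation=cv2.INTER_CUBIC))
f=W["frame"][80:290,180:330]; cv2.imwrite("pics/bb_w2.png",cv2.resize(f,None,fx=2.8,fy=2.8,interpolation=cv2.INTER_CUBIC))
for x in (-.01,0,.01,.02,.03,.04,.05):
  c,s=np.cos(.143),np.sin(.143); print(x,np.round(proj(W,[.563+c*x,-.2154+s*x,.248]),1),np.round(proj(D,[.563+c*x,-.2154+s*x,.248]),1))
for n in ["large","medium","small"]: print(n,[mark(p,n+"_mouth")[:2] for p in (W,S,D)])
E
```

```text
36.9 [ 0.57349328 -0.21393984  0.32630852] hook xy [ 0.0106 -0.0001] yaw 0.169 [ 0.54772464 -0.5042123   0.60206806] 0.08526776861908864
-0.01 [253.7 173.7] [300.  127.8]
0 [253.3 186.5] [297.  127.1]
0.01 [253. 199.] [294.1 126.5]
0.02 [252.7 211.2] [291.1 125.9]
0.03 [252.3 223.1] [288.2 125.2]
0.04 [252.  234.7] [285.2 124.6]
0.05 [251.7 246.1] [282.3 124. ]
large [[], [(0.84, array([301. , 172.9])), (0.66, array([179.9, 199.8]))], [(0.8, array([302.9, 278. ])), (0.58, array([288.1, 154.7]))]]
medium [[(0.49, array([484.4, 193. ]))], [(0.68, array([180.9, 190.8]))], [(0.57, array([290.8, 159.2])), (0.46, array([217.2, 337.7]))]]
small [[(0.62, array([250.1, 160.4]))], [(0.45, array([174.6, 173.8]))], [(0.66, array([291.9, 159.8]))]]
```

View pics/bb_d.png

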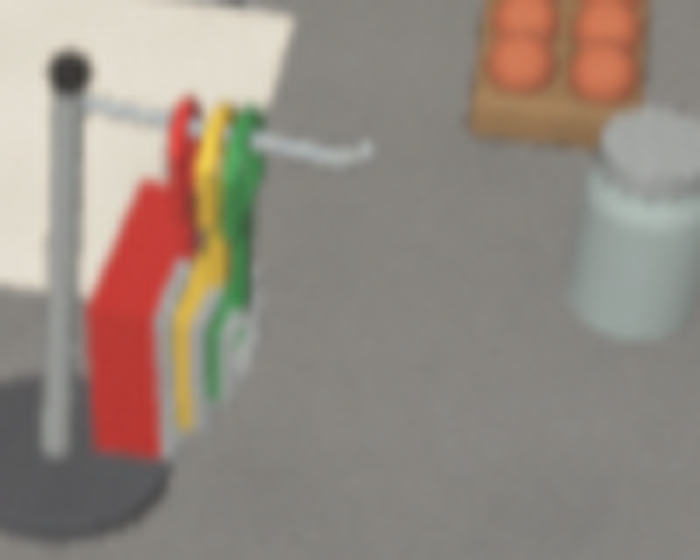

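View pics/bb_w2.png

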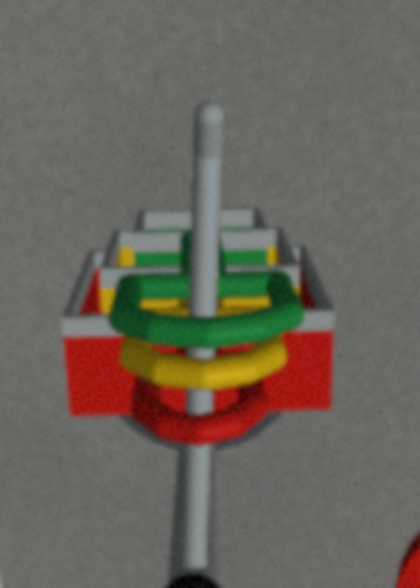

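```bash
python3 - <<'E'
from st import *
W=grab("wrist")
f=W["frame"][140:240,195:305]; cv2.imwrite("pics/cc_w.png",cv2.resize(f,None,fx=6,fy=6,interpolation=cv2.INTER_CUBIC))
# predicted rims with eyes as measured, lean th (bottom to -x)
c,s=np.cos(.143),np.sin(.143)
def hp(x,y,z): return [.563+c*x-s*y,-.2154+s*x+c*y,z]
for th in (.0,.05,.1):
  for n,ex,ez,h,w in(("L",.0384,.150,.09,.104),("M",.0217,.138,.066,.078),("S",.009,.127,.044,.054)):
    o=[]
    for zz in (h,0):
      lx,lz=-.004,zz-ez   # rel eye
      X=ex+lx*np.cos(th)+lz*np.sin(th); Z=.22+lz*np.cos(th)-lx*np.sin(th)
      a=proj(W,hp(X,-w/2,Z));b=proj(W,hp(X,w/2,Z)); o+=[np.round((a-[195,140])*6).tolist(),np.round((b-[195,140])*6).tolist()]
    print(th,n,"top",o[:2],"bot",o[2:])
E
```

```text
0.0 L top [[56.0, 330.0], [635.0, 345.0]] bot [[118.0, 217.0], [575.0, 229.0]]
0.0 M top [[135.0, 226.0], [560.0, 237.0]] bot [[170.0, 157.0], [527.0, 166.0]]
0.0 S top [[206.0, 148.0], [494.0, 156.0]] bot [[222.0, 109.0], [478.0, 116.0]]
0.05 L top [[55.0, 315.0], [636.0, 330.0]] bot [[118.0, 186.0], [577.0, 198.0]]
0.05 M top [[135.0, 207.0], [562.0, 219.0]] bot [[170.0, 126.0], [529.0, 135.0]]
0.05 S top [[206.0, 127.0], [495.0, 134.0]] bot [[222.0, 79.0], [480.0, 86.0]]
0.1 L top [[54.0, 299.0], [638.0, 314.0]] bot [[117.0, 154.0], [580.0, 166.0]]
0.1 M top [[135.0, 189.0], [563.0, 200.0]] bot [[170.0, 95.0], [531.0, 105.0]]
0.1 S top [[206.0, 105.0], [496.0, 113.0]] bot [[222.0, 50.0], [481.0, 56.0]]
```

View pics/cc_w.png

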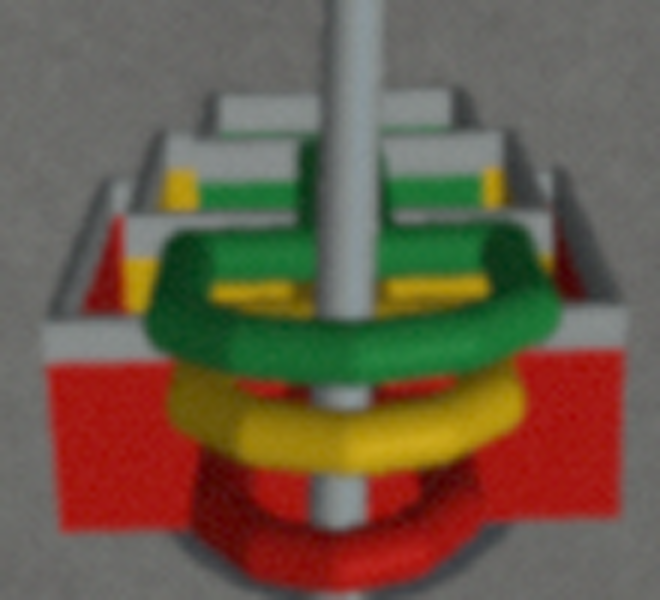

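Call:
carry_out --pt "0 0 0.5 0 0 0 1" --pt "0 0 0 0 0 0 1" --pt "0 0 0 0 0 0 1" --pt "0 0 0 0 0 0 1" --pt "0 0 0 0 0 0 1" --pt "0 0 0 0 0 0 1" --pt "0 0 0 0 0 0 1" --pt "0 0 0 0 0 0 1" --pt "0 0 0 0 0 0 1" --pt "0 0 0 0 0 0 1" --pt "0 0 0 0 0 0 1" --pt "0 0 0 0 0 0 1"

```text
t: 38.6
tool_pos: [0.5735, -0.2139, 0.3388]
tool_rot: [0.265, -3.13, 0.0]
contact_force: [0.1, 0.4, -0.5]
opening: 0.0853
```

```bash
python3 - <<'E'
from st import *
a=grab("side")["frame"].astype(int)[110:190,260:330]
for i in range(5): D=grab("side")
b=D["frame"].astype(int)[110:190,260:330]
old=cv2.imread("pics/bb_d.png")
print(np.abs(a-b).mean(),np.abs(a-b).max())
cv2.imwrite("pics/dd_d.png",cv2.resize(D["frame"][110:190,260:360],None,fx=7,fy=7,interpolation=cv2.INTER_CUBIC))
n=cv2.imread("pics/dd_d.png"); print(np.abs(n.astype(int)-old)[:, :490].mean())
S=grab("scene")
for k in ("bowl","tub","jar"): print(k,mark(S,k)[:1])
E
```

```text
0.605 32
0.7575
bowl [(0.67, array([231.7, 275.4]))]
tub [(0.93, array([377.9, 220.1]))]
jar [(0.78, array([119.4, 178.5]))]
```

View pics/dd_d.png

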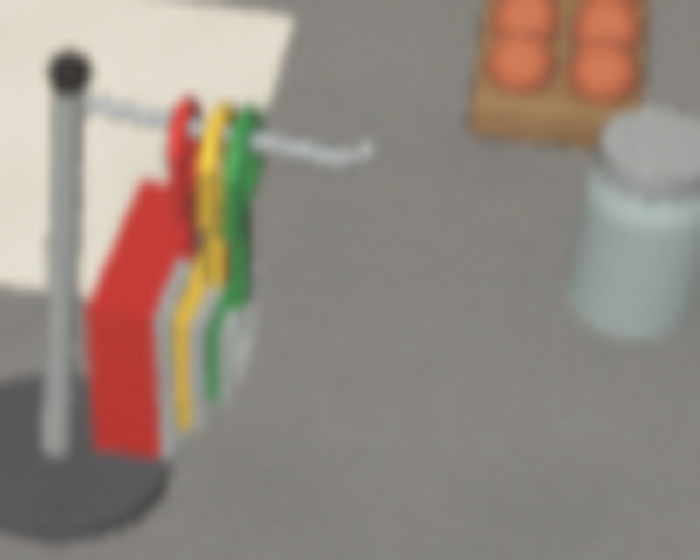

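All three scoops hang nested and still, and the gripper is clear of them.

```bash
python3 -c "
from station import ctrl
print(ctrl.finish_job())"
```

```text
the job is handed in; nothing more can be done
None
```

I hung the large, medium and small scoops on the hook in that order, letting go of each before fetching the next. I handed the job in at about 39 s; it reports no verdict.

- **Nesting:** in the last pictures the loops sit at about 38, 22 and 9 mm along the hook arm. The medium mouth stands about 14 mm out of the large one and the small mouth about 12 mm out of the medium one, against a limit of 24 mm. They look centred sideways.
- **Stillness:** the scoops had not moved between side-camera pictures taken before and after a wait of more than 1 s. The gripper was open and about 10 cm above them.
- **Bystanders:** the bowl, tub and jar showed in the same places as at the start, to within about 3 pixels (roughly 1 cm) of detector noise.
- **Deviations:** the large scoop hangs turned about 0.05–0.08 rad from the hook's axis. It was also pushed back briefly while the medium went in, then swung back. Both are well inside the tolerances. My measurements of the post differed by up to about 1 cm between cameras, but the tip, which set the insertions, agreed to a few millimetres.

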